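# Unlock the snack box beside the fridge

### The arm

A 6-joint arm with a two-finger parallel gripper is mounted at the origin on the work surface. World frame = base frame: x ahead of the robot, y to its left, z up, the work surface at z = 0. Lengths are in mm, angles in rad, forces in N, time in s.
With the tool pointing down it reaches from about 350 to 775 mm from the base axis. Payload 7.3 kg.
Tool frame: the origin (TCP) lies between the finger pads; the fingertips stand 25 mm ahead of it and the grasp point (between the pads) lies 6 mm ahead of it; z points along the fingers, y is the line along which they close (so a half turn about z gives the same grasp; the last joint's range is limited). The gripper opens to 92 mm and grips with 3 to 60 N. Pads are 19 mm wide; open, the fingers measure 130 mm over their backs; the gripper's body (75 mm by 190 mm) begins 47 mm behind the grasp point.
Start: joints at [-1.308, 0.342, 1.524, -0, 1.275, -0.146], TCP at [208.715, -481.747, 251.741] pointing down, gripper open.
Joint ranges: [-2.53, 2.53], [-0.77, 2.02], [0.04, 2.7], [-1, 4.14], [0.28, 2.66], [-3.11, 3.11]. Speed limits (rad/s): [2.57, 2.57, 3.14, 3.14, 3.14, 3.14].

### API

Orientations are given as [roll, pitch, yaw] about the fixed x, y, z axes, in that order (R = Rz(yaw) Ry(pitch) Rx(roll)).
In Python, from plant import bot gives the robot as it stands.
- The arm moves only by the tool play_rows, never from a script. Its argument "commands" is a list of rows, each an object of numbers: "x", "y", "z": the shift along the tool's x, y, z in m; "twist": the turn about the tool's z in degrees. In form: [{"x": .., "y": .., "z": .., "twist": ..}, ...]. A call has exactly 8 rows; each row is the pose to reach, as a shift and turn from the pose commanded when the call began, along the tool's axes at that moment; what a row does not reach only later rows make up. A row lasts 1/10 s, in which the tool goes at most 50 mm and 8.59 degrees, less where a joint would pass 70% of its speed; a pose out of reach is approached as far as the arm can. A call with a gripper value outside its range is refused whole. "jaw" is the closure, from 0 (fully open) to 1 (shut), set as the call begins (left out, the last holds). The fingers move at their own pace and stop on an object; the grip force is fixed at half the most. Time passes only in rows, so rows that repeat a pose let the fingers close, or fill a call up. It gives the time, the measured TCP pose, the force, the opening and the grip force at its end, in the units of the state.
- bot.get_obs(): the state, without advancing time (a new reading comes with each control period).
- bot.capture(name): name is "scene" or "top"; returns a dict with "pixels" (384x512x3 uint8, red, green, blue), "fx", "fy", "cx", "cy" (pixels), "k1" (the pictures are not rectified: a ray, as slopes to the right and down, at radius r is drawn at 1 + k1 r^2 times it, then the intrinsics apply), "eye" and "rotation" of the camera in the world. Camera axes: x right, y down, z forward; pixel columns grow to the right and rows downward; lengths in mm; the calibration is good to about 2 mm. A picture is of the moment at which its call begins. There is no depth.
- bot.close_job(): hands the job in; it is judged then, once.
The state is a dict: "time": time; "joint_positions": joint angles; "dq": joint speeds; "tau": joint torques, N m; "tool_pos": TCP position; "tcp_rot": TCP orientation; "contact_force": force on the tool from outside, world axes, zero at the start; "moment": the same for the moment, N m; "grip_width": finger opening in mm; "finger_force": force on a finger pad.
Only numpy, scipy, OpenCV 4.12 (cv2) and the standard library are available. Lean on these libraries where they do the work, as an engineer would, in place of code of your own. Each camera call takes 0.05 s, during which the arm holds its last target. There are 200 camera calls.

### The job

Open the locked grey snack box on the teal stool: take the red key lying on the wooden key rest, stand it blade-down in the brass lock and push it fully home, and let go of it there. Then take the key's bow again from above, turn it clockwise as far as it goes to draw the hidden bolt, leave the key standing fully home in the lock, and slide the lid fully open by its black bar. Leave the cereal dispenser, the mug and the bowl where they stand.

Things in the scene. Friction and masses are not known exactly. Their poses are not given: they have to be found in the camera images.
- key: Key, 112 mm, 70 g. Origin: centre of its shoulder, where steel blade meets red bow; x along the blade to the tip, y width, z thickness. Blade x 0 to 45 mm, 20 wide, 8 thick. Bow x -67 to 0, 44 wide, 14 thick, straight-sided from x = -45. Fits either way round. Starts flat (z up) on the rest's rib, blade towards the box, bow's underside 50 mm above the stool; centre of mass near x = -22.
- key_rest: Fixed wooden coaster, 100 mm across, 9 mm thick, with a rib 85 mm long (its x), 22 mm wide (y), top 50 mm above the stool. Origin: centre of the underside. The key's wider bow overhangs the rib on both sides, so fingers can straddle both; the blade points along the rest's +x.
- lock_mouth (a point): Centre of the brass lock's face, 90 mm above the stool, z up; turns with the lock. Slot 22.4 mm along its y, 10.4 mm along x, 47 mm deep, with a 4 mm wide 45 degree lead-in all round. Key fully home: shoulder on the face, key origin at this point, key x down, key y along the slot. Flat steel ring around it, 86 mm across, 1.5 mm high.
- lock (a joint): Angle of the lock: 0 locked (start; slot along the box's x), grows clockwise seen from above to a stop at 1.4 rad; stiff (0.06 N m), stays where left. The key has about 0.15 rad of play in the slot. The hidden bolt frees the lid at about 1.1 rad.
- snackbox: Fixed grey box, 160 mm (its x) by 310 mm (its y), 90 mm high. Origin: centre of the underside. Lock at y = +97.5 mm, sliding lid over the part with y below 42 mm.
- lid_grip (a point): On the black bar of the lid, 9 mm below the bar's top: bar 70 mm long (along the box's x), 16 mm thick (y), standing 34 mm proud of the lid (from 90 mm to 124 mm above the stool). Moves with the lid; axes as the box's.
- lid (a joint): Travel of the lid: 0 shut (start), grows as it slides along the box's -y to its stop at 0.12 m; friction 1.5 N. Caught by the bolt (within about 2 mm) while locked.
- dispenser: White plastic cereal dispenser with a press button, 130 x 120 mm, 241 mm high, loose, 0.9 kg; origin at the centre of its underside. Leave alone.
- mug: Stainless steel mug, 80 mm across, 90 mm high, loose; origin at the centre of its underside. Leave alone.
- bowl: White ceramic bowl, 130 mm across, 55 mm high, loose; origin at the centre of its underside. Leave alone.
Things that resemble listed ones, but are neither listed nor needed, are in the scene too. What is meant by the key is not purple or white, and is the larger of those in its own colour.

How it is judged (in metres and radians):
On the way, in this order (a step that is already met when the one before it is completed fails the run):
1. the key stands fully home in the lock and has been let go (z of key in the frame of lock_mouth below 0.004 m and horizontal distance between key and lock_mouth below 0.006 m and angle between the x axis of key and the z axis of lock_mouth, either way round below 0.12 rad and contact force between the fingers and key below 0.1 N), for 0.2 s.
2. the key, still fully home, has turned the lock to its stop (value of joint lock above 1.22 rad and z of key in the frame of lock_mouth below 0.006 m and horizontal distance between key and lock_mouth below 0.008 m), for 0.1 s.
At the end, for the whole second after the job is handed in: The lid is open by more than 105 of its 120 mm, the lock stands beyond 1.15 of its 1.4 rad, and the key stands at rest in the lock, upright within 0.15 rad, its shoulder within 6 mm of the lock face and 8 mm of its centre (value of joint lid above 0.105 m and value of joint lock above 1.15 rad and z of key in the frame of lock_mouth below 0.006 m and horizontal distance between key and lock_mouth below 0.008 m and angle between the x axis of key and the z axis of lock_mouth, either way round below 0.15 rad and linear speed of key below 0.02 m/s); the robot touches nothing.
It fails at once if dispenser, mug or bowl shifted by more than 30 mm (distance of any of dispenser, mug, bowl from where it was at the start of the episode above 0.03 m).
It also fails if it takes over 61 s, if anything falls off the work surface, if the arm or the gripper's body presses on something with over 40 N, if the wrist force passes 120 N, or if a joint passes its speed limit or range.

## Working session

There is one attempt and no reset: what is moved stays moved. The work goes in short steps, Python scripts to look and compute and a tool call to move; the robot and the scene stay as the last step left them, time stands still between calls to the robot, and variables do not carry over. Pictures are saved under pics/ and viewed, at most 10 in all, crops included, and the job is handed in when it is done.

Besides the shell and the picture viewer there is one more tool, called after "Call:" as name([rows], argument=value, ...), one row to a line, values as JSON. play_rows: Moves the arm, as the interface text tells. Its arguments: {"type":"object","properties":{"commands":{"type":"array"},"jaw":{"type":"number"}},"required":["commands"]}

```bash
mkdir -p pics; cat > h.py <<'E'
import numpy as np,cv2,json
from plant import bot
def cap(n,f):
    c=bot.capture(n); np.save(f'pics/{f}.npy',c['pixels'])
    cv2.imwrite(f'pics/{f}.png',cv2.cvtColor(np.asarray(c['pixels']),cv2.COLOR_RGB2BGR)); return c
def ray(c,u,v):
    d=np.array([(u-c['cx'])/c['fx'],(v-c['cy'])/c['fy']]); s=d.copy()
    for _ in range(30): s=d/(1+c['k1']*(s@s))
    return np.array(c['rotation'])@np.array([s[0],s[1],1.])
def at(c,u,v,z):
    r=ray(c,u,v); e=np.array(c['eye']); return e+r*(z-e[2])/r[2]
def proj(c,p):
    q=np.array(c['rotation']).T@(np.array(p)-np.array(c['eye'])); s=q[:2]/q[2]; s=s*(1+c['k1']*(s@s))
    return s*[c['fx'],c['fy']]+[c['cx'],c['cy']]
E
python3 - <<'E'
from h import *
for n in('scene','top'):
    c=cap(n,n+'0'); print({k:np.round(np.array(v),3).tolist() for k,v in c.items() if k!='pixels'})
a=cv2.imread('pics/top0.png'); cv2.imwrite('pics/top0b.png',cv2.resize(a,(800,600),interpolation=cv2.INTER_CUBIC))
a=cv2.imread('pics/scene0.png'); cv2.imwrite('pics/scene0b.png',cv2.resize(a,(800,600),interpolation=cv2.INTER_CUBIC))
print(bot.get_obs())
E
```

```text
{'fx': 380.598, 'fy': 380.598, 'cx': 258.521, 'cy': 191.296, 'k1': -0.068, 'eye': [1131.271, -321.961, 803.776], 'rotation': [-2.319, -0.016, 1.004]}
{'fx': 372.107, 'fy': 372.107, 'cx': 259.269, 'cy': 189.161, 'k1': -0.04, 'eye': [395.292, 108.069, 1051.836], 'rotation': [-3.023, 0.026, -1.595]}
{'time': 0.1, 'joint_positions': array([-1.30801676e+00,  3.42649053e-01,  1.52489551e+00, -2.29898513e-05,
        1.27546504e+00, -1.46034874e-01]), 'dq': array([-0.00031912, -0.00137056, -0.00161864, -0.00176914,  0.00020082,
        0.0003108 ]), 'tau': array([ 1.71082142e-03, -4.32003772e+01, -2.44694388e+01,  7.19210249e-02,
        5.25989290e-02, -4.57618762e-05]), 'tool_pos': array([ 208.60791138, -481.4076479 ,  251.12560424]), 'tcp_rot': array([-3.14018759e+00, -1.84438369e-04,  4.08821022e-01]), 'contact_force': array([0.53340418, 0.29396057, 1.02614512]), 'moment': array([ 0.00248118,  0.01610887, -0.07297202]), 'finger_force': 0.0, 'grip_width': 91.67607867014607}
```

View pics/top0b.png

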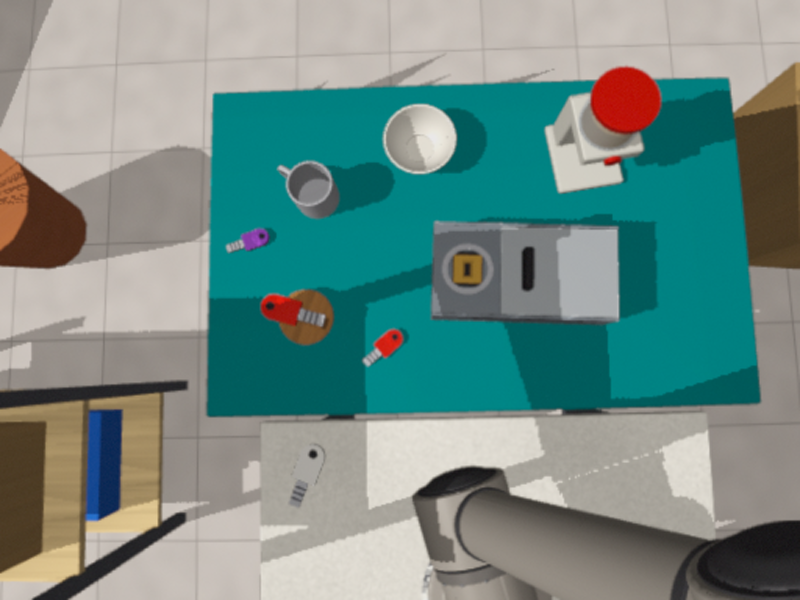

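View pics/scene0b.png

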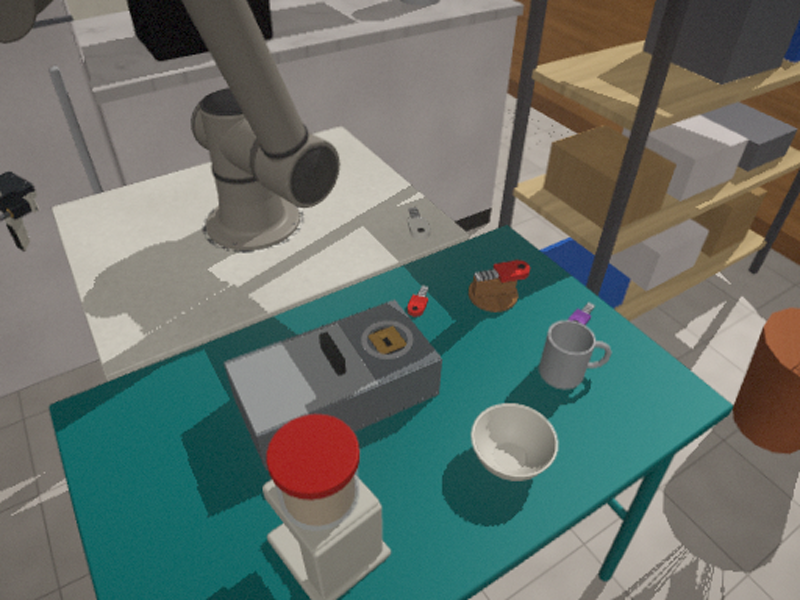

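Top view (800×600 px): red things that could be the key are the big one on the wooden rest (290,310) and a small one (385,347). There is also a purple one (248,240) and a white one (308,475). I choose the big red one on the rest. The brass lock is at (467,269) and the lid bar at (528,268).

```bash
cat >> h.py <<'E'
from scipy.spatial.transform import Rotation as Ro
_ray=ray
def fix(c):
    c=dict(c); r=np.array(c['rotation'])
    if r.shape==(3,): c['rotation']=Ro.from_euler('xyz',r).as_matrix()
    return c
_cap=cap
def cap(n,f): return fix(_cap(n,f))
def tri(ca,pa,cb,pb):
    a,b=ray(ca,*pa),ray(cb,*pb); a/=np.linalg.norm(a);b/=np.linalg.norm(b)
    A,B=np.array(ca['eye']),np.array(cb['eye'])
    t=np.linalg.lstsq(np.c_[a,-b],B-A,rcond=None)[0]; P,Q=A+a*t[0],B+b*t[1]
    return (P+Q)/2,np.linalg.norm(P-Q)
def comps(c,kind):
    h=cv2.cvtColor(c['pixels'],cv2.COLOR_RGB2HSV); H,S,V=[h[...,i].astype(int) for i in range(3)]
    m={'red':((H<8)|(H>172))&(S>150)&(V>90),'brass':(H>12)&(H<28)&(S>120)&(V>90),'black':(V<40)}[kind]
    n,l,s,ce=cv2.connectedComponentsWithStats(m.astype(np.uint8))
    return [(s[i,4],s[i,:4],ce[i],l==i) for i in range(1,n) if s[i,4]>25]
E
python3 - <<'E'
from h import *
C={n:cap(n,n+'1') for n in('scene','top')}
for n,c in C.items():
    for k in('red','brass','black'):
        for a,b,ce,_ in comps(c,k): print(n,k,a,b,ce.round(1))
S,T=C['scene'],C['top']; f=.64
def t(a,b): print(a,b,*[np.round(x,1) for x in tri(T,np.array(a)*f,S,np.array(b)*f)])
t((467,269),(386,341)); t((528,268),(333,353)); t((619,321),(226,361)); t((432,320),(346,305)) ; t((434,222),(440,357))
t((620,227),(258,440))
t((759,402),(52,407)); t((209,415),(509,228))
a=cv2.imread('pics/top1.png')[170:240,150:280]; b=cv2.imread('pics/scene1.png')[155:240,215:375]
o=np.zeros((600,800,3),np.uint8)
A=cv2.resize(a,None,fx=5,fy=4.2 and 5,interpolation=2)[:300]; 
B=cv2.resize(b,None,fx=3.5,fy=3.5,interpolation=2)[:298]
A=cv2.resize(a,None,fx=4.2,fy=4.2,interpolation=2)
o[:A.shape[0],:A.shape[1]]=A; o[300:300+B.shape[0],:B.shape[1]]=B
cv2.imwrite('pics/crop1.png',o)
E
```

```text
scene red 223 [316 167  23  14] [327.2 173.1]
scene red 123 [261 189  13  13] [266.5 194.9]
scene red 2521 [171 265  59  55] [200.  291.8]
scene brass 292 [327   0  12  54] [332.1  27.5]
scene brass 2232 [344   0  75  42] [378.6  16.4]
scene brass 587 [342  52  59  43] [369.3  71.5]
scene brass 630 [475  52  37  44] [499.5  67.8]
scene brass 94 [378  88  20  16] [387.2  95.4]
scene brass 30 [411 103  11  11] [416.6 107.4]
scene brass 42 [383 105  13  11] [389.5 110. ]
scene brass 646 [462 107  50  49] [488.3 129.7]
scene brass 191 [500 124  12  30] [507.4 141.3]
scene brass 400 [300 178  31  21] [316.3 188. ]
scene brass 225 [236 209  24  17] [247.5 217.3]
scene black 1364 [82  0 51 39] [105.8  17.9]
scene black 224 [159   0  15  25] [167.4   9.8]
scene black 244 [  0 119  22  21] [  9.7 129.2]
scene black 31 [  5 145   9  14] [  9.3 151.5]
scene black 148 [206 217  15  22] [214.  228.6]
top red 1484 [378  43  45  43] [399.9  63.8]
top red 39 [387 100  10   5] [391.7 102.1]
top red 346 [167 189  27  20] [180.  197.6]
top red 175 [240 211  17  17] [248.4 219.1]
top brass 731 [470  41 
[... 158 characters left out ...]
5]
top black 39 [103 245  15   5] [109.5 247.1]
top black 173 [ 50 247  47   8] [ 72.5 249.6]
top black 295 [  0 249  52  11] [ 21.3 253.9]
top black 370 [268 300  49  18] [291.2 307. ]
top black 635 [ 23 329  95  55] [ 67.6 360.7]
top black 1724 [446 334  66  48] [480.8 354.8]
top black 52 [438 347  18  14] [445.9 352.2]
(467, 269) (386, 341) [553.6  24.6  82.8] 0.9
(528, 268) (333, 353) [549.6 -72.1 105.6] 2.6
(619, 321) (226, 361) [ 460.  -220.1   87.9] 5.5
(432, 320) (346, 305) [452.7  49.4  75.7] 81.4
(434, 222) (440, 357) [634.4  77.4  89.4] 1.9
(620, 227) (258, 440) [ 620.4 -233.9   82.3] 7.6
(759, 402) (52, 407) [ 312.8 -498.3  -10. ] 4.2
(209, 415) (509, 228) [314.9 500.6 -16.2] 6.9
```

View pics/crop1.png

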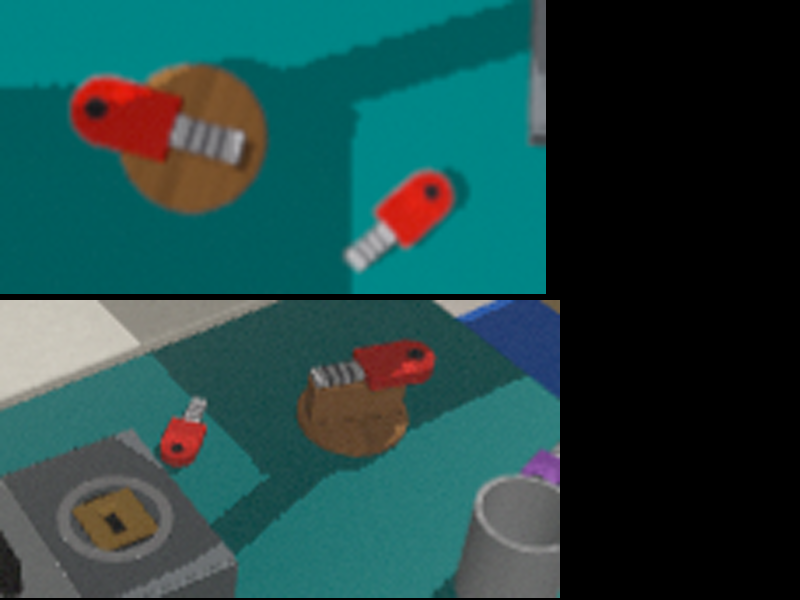

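The crop confirms it: the large red key lies on the wooden rest with its blade towards the box, and the other red key is smaller and flat on the stool. The slot lies along world x. Next I fit the poses.

```bash
cat > fit.py <<'E'
from h import *
from scipy.optimize import minimize
th=np.linspace(np.pi/2,3*np.pi/2,13)
BOW=np.r_[[[0,22],[-45,22]],np.c_[-45+22*np.cos(th),22*np.sin(th)],[[0,-22]]]
def sil(c,pts,sc=4):
    p=np.array([proj(c,q) for q in pts]); h=cv2.convexHull((p*sc).astype(np.float32))
    im=np.zeros((384*sc,512*sc),np.float32); cv2.fillConvexPoly(im,np.round(h).astype(np.int32),1)
    return cv2.resize(im,(512,384),interpolation=cv2.INTER_AREA)
if __name__=='__main__':
    C=[cap(n,n+'2') for n in('top','scene')]
    br=[next(ce for a,b,ce,_ in comps(c,'brass') if np.linalg.norm(ce-g)<8) for c,g in zip(C,[(298.7,171.6),(247.5,217.3)])]
    print('lock',tri(C[0],br[0],C[1],br[1]), 'at z=90',at(C[0],*br[0],90),at(C[1],*br[1],90))
    print('bar top',at(C[0],337.5,171.5,118))
    M=[]
    for c,g in zip(C,[(180,197.6),(327.2,173.1)]):
        m=next(l for a,b,ce,l in comps(c,'red') if np.linalg.norm(ce-g)<8).astype(np.uint8)
        ct=cv2.findContours(m,0,1)[0]; M.append(cv2.drawContours(np.zeros((384,512),np.uint8),ct,-1,1,-1).astype(float))
    def P(p):
        x,y,w,z=p; R=np.array([[np.cos(w),-np.sin(w)],[np.sin(w),np.cos(w)]]); b=BOW@R.T+[x,y]
        return np.r_[np.c_[b,np.full(len(b),z+50)],np.c_[b,np.full(len(b),z+64)]]
    for zs in(None,0):
        f=lambda p:sum(np.abs(sil(c,P(p if zs is None else [*p[:3],zs]))-m).sum() for c,m in zip(C,M))
        p0=np.array([at(C[0],192,202,60)[0],at(C[0],192,202,60)[1],-1.8,0])
        r=minimize(f,p0,method='Nelder-Mead',options=dict(initial_simplex=np.r_[[p0],p0+np.diag([15,15,.2,8])],maxiter=200))
        print('key shoulder x,y,yaw,stool z',r.x.round(3),r.fun,[m.sum() for m in M])
    for u,v in((432,320),(619,321),(434,222),(620,227)): print('corner',at(C[0],u*.64,v*.64,90).round(1))
    for u,v in((759,402),(209,415),(729,78),(213,94)): print('stool',at(C[0],u*.64,v*.64,0).round(1))
E
python3 fit.py
```

```text
lock (array([554.58021274,  25.27664991,  86.70251144]), np.float64(0.7059752657137836)) at z=90 [554.21465505  25.86257112  90.        ] [557.05707818  23.37517994  90.        ]
bar top [547.0280434  -69.80318033 118.        ]
key shoulder x,y,yaw,stool z [490.907 317.504  -1.786  -3.044] 88.0625 [np.float64(364.0), np.float64(237.0)]
key shoulder x,y,yaw,stool z [489.067 315.952  -1.853   2.444] 103.6875 [np.float64(364.0), np.float64(237.0)]
corner [468.8  86.6  90. ]
corner [ 458.8 -222.    90. ]
corner [634.7  78.2  90. ]
corner [ 617.1 -234.7   90. ]
stool [ 312.8 -494.8    0. ]
stool [314.3 491.6   0. ]
stool [ 924.3 -498.8    0. ]
stool [925.2 494.8   0. ]
```

```bash
cat > go.py <<'E'
import sys; from h import *
# usage: go.py x y z yaw -> shift in tool axes (m, deg)
o=bot.get_obs(); p=o['tool_pos']; w=o['tcp_rot'][2]
x,y,z,t=map(float,sys.argv[1:5]); d=np.array([x,y,z])-p
R=Ro.from_euler('xyz',o['tcp_rot']).as_matrix()
print('t',round(o['time'],2),'pos',p.round(1),'rot',o['tcp_rot'].round(3),'F',o['contact_force'].round(1),'w',round(o['grip_width'],1),'q',o['joint_positions'].round(2))
print('shift',(R.T@d/1000).round(4),'twist',round(-np.degrees((t-w+np.pi)%(2*np.pi)-np.pi),1))
E
python3 go.py 470 -60 250 0.95
```

```text
t 0.3 pos [ 208.7 -481.6  251.5] rot [-3.141 -0.     0.409] F [-0.4  0.3  0.3] w 91.6 q [-1.31  0.34  1.52  0.    1.28 -0.15]
shift [ 0.4074 -0.283   0.0017] twist -31.0
```

Call:
play_rows([
  {"x": 0.04,"y": -0.03,"z": 0,"twist": -4},
  {"x": 0.09,"y": -0.06,"z": 0,"twist": -8},
  {"x": 0.14,"y": -0.095,"z": 0,"twist": -12},
  {"x": 0.19,"y": -0.13,"z": 0,"twist": -16},
  {"x": 0.24,"y": -0.165,"z": 0,"twist": -20},
  {"x": 0.29,"y": -0.2,"z": 0,"twist": -24},
  {"x": 0.35,"y": -0.24,"z": 0,"twist": -28},
  {"x": 0.407,"y": -0.283,"z": 0,"twist": -31},
], jaw=0)

```text
time: 1.1
tool_pos: [421.1, -140.7, 252.0]
tcp_rot: [3.141, 0.0, 0.952]
contact_force: [1.9, -0.8, 0.2]
grip_width: 92.0
finger_force: 0.0
```

```bash
python3 go.py 498.5 353.5 150 1.342
```

```text
t 1.1 pos [ 421.1 -140.7  252. ] rot [3.141 0.    0.952] F [ 1.9 -0.8  0.2] w 92.0 q [-0.5   0.19  1.73 -0.    1.22  0.12]
shift [ 0.4475 -0.2235  0.1018] twist -22.3
```

Call:
play_rows([
  {"x": 0.04,"y": -0.02,"z": 0,"twist": -3},
  {"x": 0.085,"y": -0.042,"z": 0,"twist": -6},
  {"x": 0.13,"y": -0.065,"z": 0,"twist": -9},
  {"x": 0.175,"y": -0.087,"z": 0,"twist": -12},
  {"x": 0.22,"y": -0.11,"z": 0.01,"twist": -15},
  {"x": 0.265,"y": -0.132,"z": 0.02,"twist": -18},
  {"x": 0.31,"y": -0.155,"z": 0.04,"twist": -21},
  {"x": 0.35,"y": -0.175,"z": 0.06,"twist": -22.3},
])

```text
time: 1.9
tool_pos: [480.9, 240.3, 194.2]
tcp_rot: [3.14, -0.001, 1.341]
contact_force: [-0.1, -0.1, 0.7]
grip_width: 92.0
finger_force: 0.0
```

```bash
python3 go.py 498.5 353.5 120 1.342
```

```text
t 1.9 pos [480.9 240.3 194.2] rot [ 3.140e+00 -1.000e-03  1.341e+00] F [-0.1 -0.1  0.7] w 92.0 q [ 0.32  0.42  1.58 -0.    1.15  0.55]
shift [ 0.1141 -0.0088  0.0743] twist -0.0
```

Call:
play_rows([
  {"x": 0.03,"y": -0.002,"z": 0.02,"twist": 0},
  {"x": 0.06,"y": -0.005,"z": 0.04,"twist": 0},
  {"x": 0.09,"y": -0.008,"z": 0.06,"twist": 0},
  {"x": 0.108,"y": -0.009,"z": 0.07,"twist": 0},
  {"x": 0.108,"y": -0.009,"z": 0.07,"twist": 0},
  {"x": 0.108,"y": -0.009,"z": 0.07,"twist": 0},
  {"x": 0.108,"y": -0.009,"z": 0.07,"twist": 0},
  {"x": 0.108,"y": -0.009,"z": 0.07,"twist": 0},
])

```text
time: 2.7
tool_pos: [497.2, 344.4, 125.3]
tcp_rot: [3.14, -0.001, 1.338]
contact_force: [-0.1, -0.5, 0.7]
grip_width: 91.4
finger_force: 0.0
```

```bash
python3 go.py 498.5 353.5 63 1.342; python3 - <<'E'
from h import *
o=[]
for n,(u,v) in (('top',(190,205)),('scene',(320,175))):
    c=cap(n,n+'3'); a=cv2.imread(f'pics/{n}3.png')[v-55:v+55,u-70:u+70]
    o.append(cv2.resize(a,None,fx=2.85,fy=2.85,interpolation=2))
cv2.imwrite('pics/crop3.png',np.hstack(o))
E
```

```text
t 2.7 pos [497.2 344.4 125.3] rot [ 3.140e+00 -1.000e-03  1.338e+00] F [-0.1 -0.5  0.7] w 91.4 q [ 0.48  0.6   1.46 -0.    1.07  0.71]
shift [ 0.0091 -0.0009  0.0623] twist -0.2
```

View pics/crop3.png

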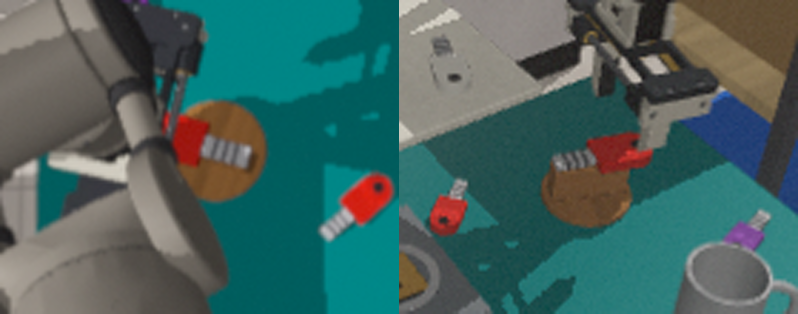

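The fingers straddle the bow near its hole (right crop, 650,140). I descend and close.

Call:
play_rows([
  {"x": 0.009,"y": -0.001,"z": 0.015,"twist": 0},
  {"x": 0.009,"y": -0.001,"z": 0.03,"twist": 0},
  {"x": 0.009,"y": -0.001,"z": 0.045,"twist": 0},
  {"x": 0.009,"y": -0.001,"z": 0.058,"twist": 0},
  {"x": 0.009,"y": -0.001,"z": 0.062,"twist": 0},
  {"x": 0.009,"y": -0.001,"z": 0.062,"twist": 0},
  {"x": 0.009,"y": -0.001,"z": 0.062,"twist": 0},
  {"x": 0.009,"y": -0.001,"z": 0.062,"twist": 0},
])

```text
time: 3.6
tool_pos: [498.3, 354.4, 63.1]
tcp_rot: [3.14, -0.001, 1.339]
contact_force: [-0.0, -0.2, 0.8]
grip_width: 91.8
finger_force: 0.0
```

Call:
play_rows([
  {"x": 0,"y": 0,"z": 0,"twist": 0},
  {"x": 0,"y": 0,"z": 0,"twist": 0},
  {"x": 0,"y": 0,"z": 0,"twist": 0},
  {"x": 0,"y": 0,"z": 0,"twist": 0},
  {"x": 0,"y": 0,"z": 0,"twist": 0},
  {"x": 0,"y": 0,"z": 0,"twist": 0},
  {"x": 0,"y": 0,"z": 0,"twist": 0},
  {"x": 0,"y": 0,"z": 0,"twist": 0},
], jaw=1)

```text
time: 4.4
tool_pos: [497.9, 354.2, 62.3]
tcp_rot: [3.141, 0.0, 1.339]
contact_force: [1.2, -0.2, -0.4]
grip_width: 43.6
finger_force: 29.9
```

Call:
play_rows([
  {"x": 0,"y": 0,"z": -0.01,"twist": 0},
  {"x": 0,"y": 0,"z": -0.03,"twist": 0},
  {"x": 0,"y": 0,"z": -0.055,"twist": 0},
  {"x": 0,"y": 0,"z": -0.08,"twist": 0},
  {"x": 0,"y": 0,"z": -0.1,"twist": 0},
  {"x": 0,"y": 0,"z": -0.12,"twist": 0},
  {"x": 0,"y": 0,"z": -0.13,"twist": 0},
  {"x": 0,"y": 0,"z": -0.13,"twist": 0},
])

```text
time: 5.2
tool_pos: [498.4, 354.5, 194.2]
tcp_rot: [3.139, -0.002, 1.339]
contact_force: [-0.3, -0.1, -1.5]
grip_width: 44.2
finger_force: 29.9
```

```bash
python3 go.py 498.5 353.5 250 1.524; python3 - <<'E'
from h import *
o=[]
for n,(u,v) in (('top',(190,205)),('scene',(325,160))):
    c=cap(n,n+'4'); a=cv2.imread(f'pics/{n}4.png')[v-55:v+55,u-70:u+70]
    o.append(cv2.resize(a,None,fx=2.85,fy=2.85,interpolation=2))
cv2.imwrite('pics/crop4.png',np.hstack(o))
E
```

```text
t 5.2 pos [498.4 354.5 194.2] rot [ 3.139e+00 -2.000e-03  1.339e+00] F [-0.3 -0.1 -1.5] w 44.2 q [ 0.49  0.55  1.36 -0.    1.23  0.72]
shift [-0.0009  0.0005 -0.0558] twist -10.6
```

View pics/crop4.png

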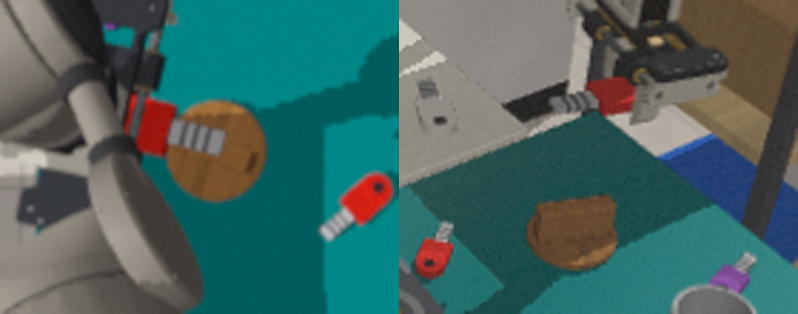

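The key is held flat and does not swing down by itself. The plan has three steps:
1. Press the bow's rear on the box's near top edge, so the blade tips down.
2. Push the blade against the box's +y end to bring it upright.
3. Insert it in the lock.

```bash
python3 go.py 461 20 160 -0.047
```

```text
t 5.3 pos [497.5 354.  191.7] rot [-3.141e+00  1.000e-03  1.339e+00] F [-1.6 -0.1 -2.1] w 43.6 q [ 0.49  0.55  1.36 -0.    1.23  0.72]
shift [-0.3334  0.0412  0.0319] twist 79.4
```

Call:
play_rows([
  {"x": -0.025,"y": 0.004,"z": 0,"twist": 8},
  {"x": -0.065,"y": 0.009,"z": 0,"twist": 16},
  {"x": -0.11,"y": 0.014,"z": 0,"twist": 24},
  {"x": -0.155,"y": 0.02,"z": 0,"twist": 32},
  {"x": -0.2,"y": 0.025,"z": 0,"twist": 40},
  {"x": -0.245,"y": 0.03,"z": 0,"twist": 48},
  {"x": -0.285,"y": 0.036,"z": 0,"twist": 56},
  {"x": -0.32,"y": 0.04,"z": 0,"twist": 64},
])

```text
time: 6.1
tool_pos: [462.2, 31.7, 191.3]
tcp_rot: [-3.141, 0.002, 0.216]
contact_force: [-0.0, -0.2, -1.4]
grip_width: 44.0
finger_force: 29.9
```

```bash
python3 go.py 461 20 130 -0.047
```

```text
t 6.1 pos [462.2  31.7 191.3] rot [-3.141e+00  2.000e-03  2.160e-01] F [-0.  -0.2 -1.4] w 44.0 q [-0.1   0.29  1.78 -0.    1.07  1.26]
shift [-0.0036  0.0112  0.0613] twist 15.0
```

Call:
play_rows([
  {"x": -0.002,"y": 0.006,"z": 0.005,"twist": 7.5},
  {"x": -0.0035,"y": 0.011,"z": 0.015,"twist": 15},
  {"x": -0.0035,"y": 0.011,"z": 0.03,"twist": 15},
  {"x": -0.0035,"y": 0.011,"z": 0.045,"twist": 15},
  {"x": -0.0035,"y": 0.011,"z": 0.058,"twist": 15},
  {"x": -0.0035,"y": 0.011,"z": 0.062,"twist": 15},
  {"x": -0.0035,"y": 0.011,"z": 0.062,"twist": 15},
  {"x": -0.0035,"y": 0.011,"z": 0.062,"twist": 15},
])

```text
time: 6.9
tool_pos: [462.4, 22.1, 130.5]
tcp_rot: [3.141, 0.0, -0.04]
contact_force: [0.5, 0.3, -0.6]
grip_width: 43.5
finger_force: 29.9
```

```bash
python3 go.py 461 20 100 -0.047; python3 - <<'E'
from h import *
o=[]
for n,(u,v) in (('top',(290,200)),('scene',(235,170))):
    c=cap(n,n+'5'); a=cv2.imread(f'pics/{n}5.png')[v-70:v+70,u-70:u+70]
    print(n,proj(c,[475,23,90])-[u-70,v-70],proj(c,[461,20,90])-[u-70,v-70])
    o.append(cv2.resize(a,None,fx=2.85,fy=2.85,interpolation=2))
cv2.imwrite('pics/crop5.png',np.hstack(o))
E
```

```text
t 6.9 pos [462.4  22.1 130.5] rot [ 3.141  0.    -0.04 ] F [ 0.5  0.3 -0.6] w 43.5 q [-0.12  0.38  1.86 -0.    0.91  1.49]
shift [-0.0013  0.0021  0.0305] twist 0.4
top [80.9888625  71.76679593] [82.35472564 77.13635889]
scene [66.58624478 98.43559659] [63.08423904 95.78487294]
```

View pics/crop5.png

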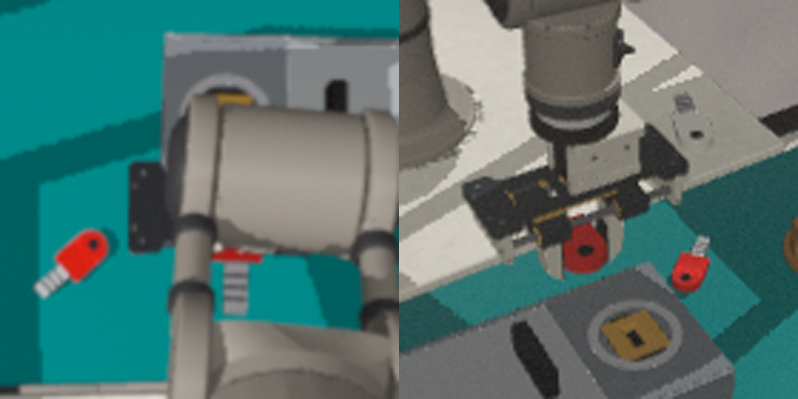

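Geometry matches: the box's near edge is at crop (589,285), where it was predicted, and the bow's rear is above it. I lower it.

Call:
play_rows([
  {"x": -0.001,"y": 0,"z": 0.012,"twist": 0},
  {"x": -0.001,"y": 0,"z": 0.024,"twist": 0},
  {"x": -0.001,"y": 0,"z": 0.028,"twist": 0},
  {"x": -0.001,"y": 0,"z": 0.03,"twist": 0},
  {"x": -0.001,"y": 0,"z": 0.032,"twist": 0},
  {"x": -0.001,"y": 0,"z": 0.034,"twist": 0},
  {"x": -0.001,"y": 0,"z": 0.035,"twist": 0},
  {"x": -0.001,"y": 0,"z": 0.035,"twist": 0},
])

```text
time: 7.8
tool_pos: [461.1, 22.0, 97.0]
tcp_rot: [3.141, -0.001, -0.04]
contact_force: [-5.9, -1.1, 13.4]
grip_width: 43.5
finger_force: 30.0
```

Call:
play_rows([
  {"x": 0,"y": 0,"z": 0.001,"twist": 0},
  {"x": 0,"y": 0,"z": 0.002,"twist": 0},
  {"x": 0,"y": 0,"z": 0.003,"twist": 0},
  {"x": 0,"y": 0,"z": 0.004,"twist": 0},
  {"x": 0,"y": 0,"z": 0.005,"twist": 0},
  {"x": 0,"y": 0,"z": 0.006,"twist": 0},
  {"x": 0,"y": 0,"z": 0.007,"twist": 0},
  {"x": 0,"y": 0,"z": 0.007,"twist": 0},
])

```text
time: 8.6
tool_pos: [461.7, 22.0, 90.2]
tcp_rot: [3.141, -0.002, -0.04]
contact_force: [-5.7, -0.4, 13.8]
grip_width: 43.4
finger_force: 31.2
```

```bash
python3 go.py 461 100 100 1.524; python3 - <<'E'
from h import *
o=[]
for n,(u,v) in (('top',(290,200)),('scene',(235,170))):
    c=cap(n,n+'6'); a=cv2.imread(f'pics/{n}6.png')[v-70:v+70,u-70:u+70]
    o.append(cv2.resize(a,None,fx=2.85,fy=2.85,interpolation=2))
cv2.imwrite('pics/crop6.png',np.hstack(o))
E
```

```text
t 8.6 pos [461.7  22.   90.2] rot [ 3.141e+00 -2.000e-03 -4.000e-02] F [-5.7 -0.4 13.8] w 43.4 q [-0.12  0.44  1.9  -0.    0.8   1.49]
shift [-0.0038 -0.0779 -0.0098] twist -89.6
```

View pics/crop6.png

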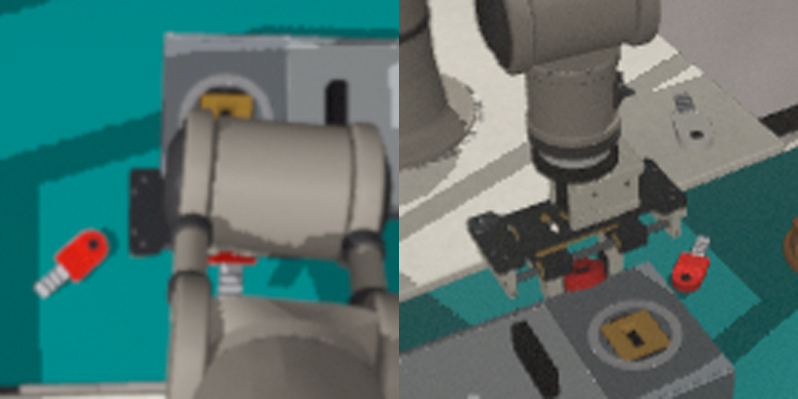

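Blade is foreshortened in the top view (tip at about 230,300), so the key has tipped to roughly 50–60°. I lift it and carry it to the box's +y end.

Call:
play_rows([
  {"x": 0.001,"y": 0,"z": 0.002,"twist": 0},
  {"x": 0.002,"y": 0,"z": 0.003,"twist": 0},
  {"x": 0.002,"y": 0,"z": 0.003,"twist": 0},
  {"x": 0,"y": 0,"z": -0.01,"twist": 0},
  {"x": 0,"y": 0,"z": -0.04,"twist": 0},
  {"x": 0,"y": -0.01,"z": -0.075,"twist": -8},
  {"x": 0.01,"y": -0.03,"z": -0.095,"twist": -16},
  {"x": 0.03,"y": -0.06,"z": -0.1,"twist": -24},
])

```text
time: 9.5
tool_pos: [494.8, 80.8, 192.1]
tcp_rot: [3.139, -0.005, 0.383]
contact_force: [0.6, -0.0, -0.8]
grip_width: 43.6
finger_force: 30.0
```

```bash
python3 go.py 560 160 190 1.524
```

```text
t 9.5 pos [494.8  80.8 192.1] rot [ 3.139 -0.005  0.383] F [ 0.6 -0.  -0.8] w 43.6 q [ 0.01  0.35  1.68 -0.    1.1   1.2 ]
shift [ 0.0901 -0.0491  0.0024] twist -65.4
```

Call:
play_rows([
  {"x": 0.015,"y": -0.008,"z": 0,"twist": -8.2},
  {"x": 0.03,"y": -0.016,"z": 0,"twist": -16.4},
  {"x": 0.045,"y": -0.025,"z": 0,"twist": -24.6},
  {"x": 0.06,"y": -0.033,"z": 0,"twist": -32.8},
  {"x": 0.075,"y": -0.041,"z": 0,"twist": -41},
  {"x": 0.09,"y": -0.049,"z": 0,"twist": -49},
  {"x": 0.09,"y": -0.049,"z": 0,"twist": -57.3},
  {"x": 0.09,"y": -0.049,"z": 0,"twist": -65.4},
])

```text
time: 10.3
tool_pos: [559.4, 160.2, 188.7]
tcp_rot: [3.141, -0.0, 1.527]
contact_force: [0.4, 0.2, -1.0]
grip_width: 43.1
finger_force: 30.0
```

```bash
python3 go.py 559 150 121 1.524; python3 - <<'E'
from h import *
o=[]
for n,(u,v) in (('top',(250,165)),('scene',(275,170))):
    c=cap(n,n+'7'); a=cv2.imread(f'pics/{n}7.png')[v-70:v+70,u-70:u+70]
    o.append(cv2.resize(a,None,fx=2.85,fy=2.85,interpolation=2))
cv2.imwrite('pics/crop7.png',np.hstack(o))
E
```

```text
t 10.3 pos [559.4 160.2 188.7] rot [ 3.141 -0.     1.527] F [ 0.4  0.2 -1. ] w 43.1 q [ 0.15  0.5   1.46 -0.    1.19  0.19]
shift [-0.0102 -0.      0.0677] twist 0.2
```

View pics/crop7.png

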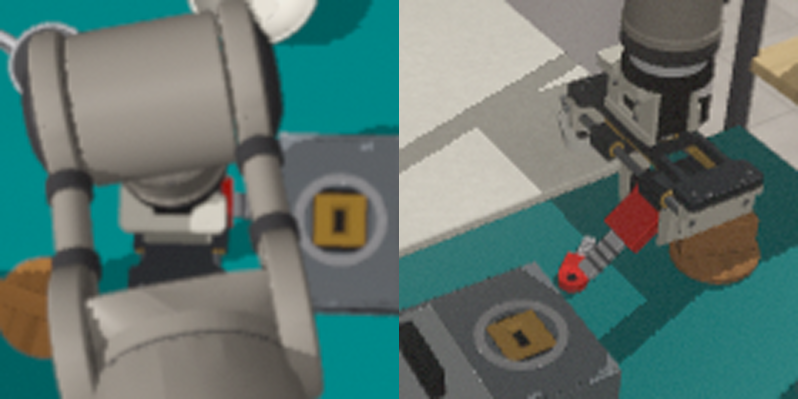

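The blade now points down at about 50° towards the box's end (tip at crop 590,268). I lower it, then push towards the box.

Call:
play_rows([
  {"x": -0.003,"y": 0,"z": 0.015,"twist": 0.2},
  {"x": -0.006,"y": 0,"z": 0.035,"twist": 0.2},
  {"x": -0.01,"y": 0,"z": 0.055,"twist": 0.2},
  {"x": -0.01,"y": 0,"z": 0.067,"twist": 0.2},
  {"x": -0.015,"y": 0,"z": 0.068,"twist": 0.2},
  {"x": -0.02,"y": 0,"z": 0.068,"twist": 0.2},
  {"x": -0.025,"y": 0,"z": 0.068,"twist": 0.2},
  {"x": -0.03,"y": 0,"z": 0.068,"twist": 0.2},
])

```text
time: 11.2
tool_pos: [559.1, 138.3, 124.9]
tcp_rot: [3.134, -0.015, 1.512]
contact_force: [-5.3, 35.9, 21.6]
grip_width: 43.4
finger_force: 30.0
```

Call:
play_rows([
  {"x": -0.004,"y": 0,"z": 0,"twist": 0},
  {"x": -0.008,"y": 0,"z": 0,"twist": 0},
  {"x": -0.012,"y": 0,"z": 0,"twist": 0},
  {"x": -0.016,"y": 0,"z": 0,"twist": 0},
  {"x": -0.02,"y": 0,"z": 0,"twist": 0},
  {"x": -0.024,"y": 0,"z": 0,"twist": 0},
  {"x": -0.028,"y": 0,"z": 0,"twist": 0},
  {"x": -0.03,"y": 0,"z": 0,"twist": 0},
])

```text
time: 12.0
tool_pos: [559.0, 105.6, 126.2]
tcp_rot: [3.131, -0.01, 1.513]
contact_force: [-4.2, 24.3, 30.7]
grip_width: 43.0
finger_force: 29.5
```

```bash
python3 go.py 556 89.5 121 1.524
```

```text
t 12.0 pos [559.  105.6 126.2] rot [ 3.131 -0.01   1.513] F [-4.2 24.3 30.7] w 43.0 q [0.05 0.54 1.58 0.01 1.01 0.1 ]
shift [-0.0163 -0.0021  0.005 ] twist -0.7
```

Call:
play_rows([
  {"x": -0.001,"y": -0.001,"z": -0.004,"twist": 0},
  {"x": -0.003,"y": -0.002,"z": -0.005,"twist": 0},
  {"x": -0.005,"y": -0.002,"z": -0.006,"twist": 0},
  {"x": -0.007,"y": -0.002,"z": -0.007,"twist": 0},
  {"x": -0.009,"y": -0.002,"z": -0.007,"twist": 0},
  {"x": -0.01,"y": -0.002,"z": -0.008,"twist": 0},
  {"x": -0.011,"y": -0.002,"z": -0.008,"twist": 0},
  {"x": -0.011,"y": -0.002,"z": -0.008,"twist": 0},
])

```text
time: 12.8
tool_pos: [556.8, 92.1, 132.4]
tcp_rot: [3.131, -0.006, 1.512]
contact_force: [3.4, 14.4, 14.3]
grip_width: 42.3
finger_force: 29.6
```

```bash
python3 go.py 556 89.5 121 1.524; python3 - <<'E'
from h import *
o=[]
for n,(u,v) in (('top',(265,170)),('scene',(265,175))):
    c=cap(n,n+'8'); a=cv2.imread(f'pics/{n}8.png')[v-50:v+50,u-50:u+50]
    o.append(cv2.resize(a,None,fx=4,fy=4,interpolation=2))
cv2.imwrite('pics/crop8.png',np.hstack(o))
E
```

```text
t 12.8 pos [556.8  92.1 132.4] rot [ 3.131 -0.006  1.512] F [ 3.4 14.4 14.3] w 42.3 q [0.03 0.53 1.59 0.01 1.02 0.08]
shift [-0.0027 -0.0008  0.0114] twist -0.7
```

View pics/crop8.png

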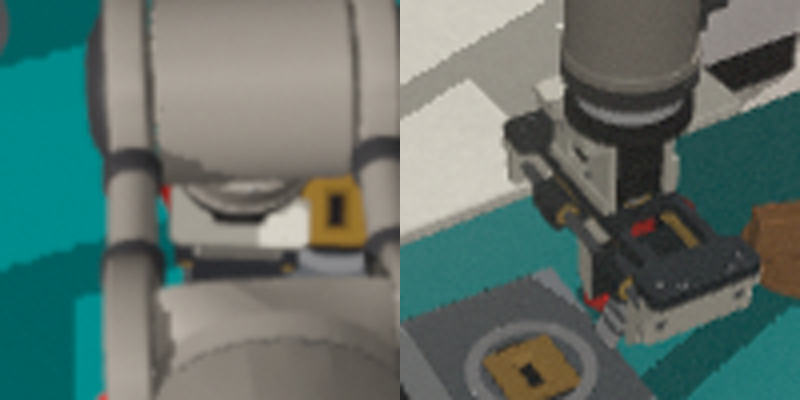

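The key is near upright: bow top at crop (645,225) and blade at (612,325) behind the box edge. I push a little more, then back off, lift and measure the tilt.

Call:
play_rows([
  {"x": -0.001,"y": 0,"z": -0.001,"twist": -0.7},
  {"x": -0.002,"y": 0,"z": -0.001,"twist": -0.7},
  {"x": -0.003,"y": 0,"z": -0.001,"twist": -0.7},
  {"x": -0.003,"y": 0,"z": -0.001,"twist": -0.7},
  {"x": -0.003,"y": 0,"z": -0.001,"twist": -0.7},
  {"x": -0.003,"y": 0,"z": -0.001,"twist": -0.7},
  {"x": -0.003,"y": 0,"z": -0.001,"twist": -0.7},
  {"x": -0.003,"y": 0,"z": -0.001,"twist": -0.7},
])

```text
time: 13.7
tool_pos: [554.1, 86.2, 130.6]
tcp_rot: [3.139, -0.001, 1.526]
contact_force: [0.3, 4.1, 7.8]
grip_width: 42.9
finger_force: 29.9
```

Call:
play_rows([
  {"x": 0.008,"y": 0,"z": 0,"twist": 0},
  {"x": 0.016,"y": 0,"z": -0.005,"twist": 0},
  {"x": 0.016,"y": 0,"z": -0.03,"twist": 0},
  {"x": 0.016,"y": 0,"z": -0.055,"twist": 0},
  {"x": 0.016,"y": 0,"z": -0.075,"twist": 0},
  {"x": 0.016,"y": 0,"z": -0.08,"twist": 0},
  {"x": 0.016,"y": 0,"z": -0.08,"twist": 0},
  {"x": 0.016,"y": 0,"z": -0.08,"twist": 0},
])

```text
time: 14.5
tool_pos: [553.2, 101.9, 208.1]
tcp_rot: [-3.139, 0.0, 1.529]
contact_force: [0.6, 0.1, -0.9]
grip_width: 42.6
finger_force: 30.0
```

```bash
cat > see.py <<'E'
from h import *
c=cap('scene','scene9'); o=bot.get_obs(); R=Ro.from_euler('xyz',o['tcp_rot']).as_matrix(); g=o['tool_pos']+R[:,2]*6
print(o['tool_pos'],o['tcp_rot'],o['contact_force'])
q=proj(c,g); u,v=(q+[0,18]).astype(int); a=cv2.imread('pics/scene9.png')[v-50:v+50,u-60:u+60]
a=cv2.resize(a,None,fx=6,fy=6,interpolation=2)
# projected expected key axis, upright at shoulder offset 38.6
for p in (g,g-[0,0,38.6],g-[0,0,83.6]):
    w=(proj(c,p)-[u-60,v-50]+.5)*6; print(w.round()); cv2.circle(a,tuple(w.astype(int)),3,(0,255,0),-1)
cv2.imwrite('pics/crop9.png',a); print('origin',u-60,v-50)
E
python3 see.py
```

```text
[553.21012784 101.90059319 207.89353738] [-3.13895848e+00  3.79448522e-04  1.52906467e+00] [-0.23920592 -0.23131071 -0.86151035]
[368. 200.]
[364. 270.]
[360. 347.]
origin 213 140
```

View pics/crop9.png

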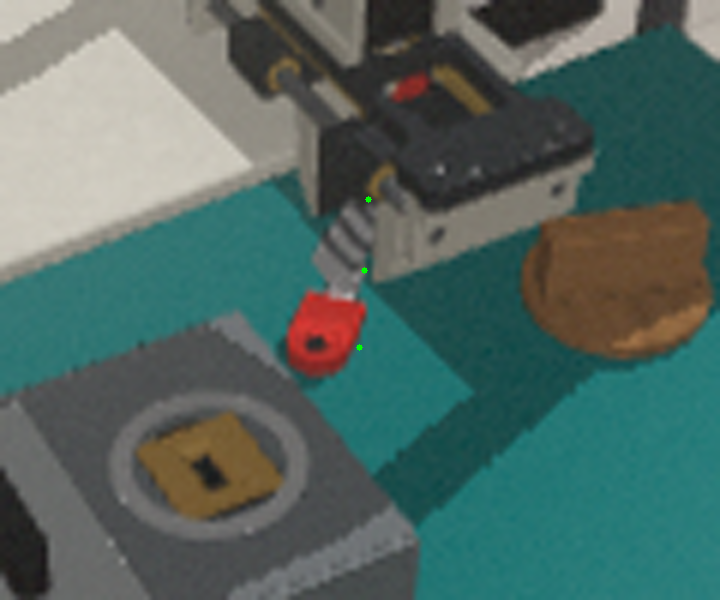

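```bash
cat > pl.py <<'E'
import sys; from h import *
def onplane(c,o,u,v):
    R=Ro.from_euler('xyz',o['tcp_rot']).as_matrix(); g=o['tool_pos']+R[:,2]*6; n=R[:,1]
    r=ray(c,u,v); e=np.array(c['eye']); p=e+r*((g-e)@n)/(r@n); return R.T@(p-g)
if __name__=='__main__':
    c=fix(bot.capture('scene')); o=bot.get_obs()
    for a in sys.argv[1:]:
        u,v=map(float,a.split(',')); print(a,onplane(c,o,213+u/6,140+v/6).round(1))
E
python3 pl.py 325,262 343,268 318,255 362,200 335,230 410,88 390,92 428,80; python3 - <<'E'
from h import *
a=cv2.imread('pics/scene9.png')[168:190,260:282]
print(cv2.cvtColor(a,cv2.COLOR_BGR2GRAY)); print(a[...,0].astype(int)-a[...,2])
E
```

```text
325,262 [-18.1  -0.   27.8]
343,268 [-9.   0.  35.1]
318,255 [-21.7   0.   22.4]
362,200 [-1.5  0.   1. ]
335,230 [-13.9  -0.   12. ]
410,88 [ 18.4   0.  -49.3]
390,92 [  8.9   0.  -50.8]
428,80 [ 26.8   0.  -50.2]
[[128  92  87 113 112 116  46  46  46  46  48  44  42  41  46  56  89  97
   84  41  44  49]
 [ 73  70  86 111 110 101  46  45  44  41  42  46  44  41  49  87  93  82
   85  44  37  40]
 [ 68  67  67 108 113  98  51  44  44  45  43  44  38  46  64 101  77  77
   92  51  40  40]
 [ 71  74  71  88 113 104  49  44  47  44  39  45  46  47  79  95  64  68
   80  81  61  47]
 [ 76  71  70  86 109 102  43  45  44  47  43  46  42  47  56  88  70  61
   76  81 106  84]
 [ 95  78  70  69 108  98  44  46  42  41  51  70  58  47  53  61  81  77
   72  77  94 110]
 [ 96  95  70  69  86 101  45  43  45  48  79  92  66  56  83  84 110 111
   89  69 102 111]
 [ 99  97  94  69  82 100  47  53  52  59 115 114  96  67  81 107 111 112
  112  91  94 111]
 [ 93  94  93  77  70  68  59  66  69  69  83 109 114  95  67  87 111 112
  111 115 115 112]
 [ 94  92  95  95  73  67  67  66  91  85  64  9
[... 2992 characters left out ...]
-17  -13]
 [  72   69   72   71   74   46    0   -1   -1   -4   -1    1   -2   -1
    33   -1  -13  -13  -16  -14  -13   -9]
 [  70   71   74   72   71   73   26    0   -3   -2   -2   -2   -2    3
    41  -14  -12  -10   -8   -7    5   21]
 [  67   67   67   72   74   73   77    2   -3   -3   -3   -2   -1   21
    39   -7   -9    9   20   36   48   47]
 [  69   70   74   70   60   71   72   22    0   -3   -2   -1    0   62
    52   37   42   46   43   45   48   46]
 [  73   68   74   67  -30   -2   21  -20   -9  -11   -3   -3    7   73
    80   53   41   43   45   41   47   41]
 [  66   73   75   10 -141 -138 -108 -110  -50  -47  -20  -13   24   61
    76   75   54   44   45   44   45   46]]
```

```bash
cat > ed.py <<'E'
from h import *
c=fix(bot.capture('scene')); o=bot.get_obs()
R=Ro.from_euler('xyz',o['tcp_rot']).as_matrix(); g=o['tool_pos']+R[:,2]*6
def pt(u,v,off):
    n=R[:,1]; r=ray(c,u,v); e=np.array(c['eye']); p=e+r*((g-e)@n+off)/(r@n); return (R.T@(p-g)).round(1)
for off in(-10,10): print(off,'UL edge',pt(270.3,174.3,off),pt(267,180,off),pt(265,184,off),'| tip LR end',pt(272.5,189.5,off),'| tip mid',pt(268.7,186.7,0))
# bow rear red
h=cv2.imread('pics/scene9.png').astype(int); m=(h[...,2]>h[...,0]+30)&(h[...,2]>h[...,1]+30)
ys,xs=np.nonzero(m[150:162,270:300]); print('red',xs.min()+270,xs.max()+270,ys.min()+150,ys.max()+150, pt(xs.mean()+270,ys.mean()+150,0),pt(xs.min()+270,ys.mean()+150,0),pt(xs.max()+270,ys.mean()+150,0))
E
python3 ed.py
```

```text
-10 UL edge [ -3.7 -10.   10.7] [-12.7 -10.   25.8] [-18.2 -10.   36.9] | tip LR end [  5.5 -10.   66.3] | tip mid [-13.2   0.   40.3]
10 UL edge [-16.9  10.   -9.6] [-25.6  10.    4.9] [-30.8  10.   15.7] | tip LR end [-8.  10.  44.1] | tip mid [-13.2   0.   40.3]
red 278 284 152 156 [ 17.1  -0.  -50.9] [  8.6  -0.  -54.1] [ 26.    0.  -47.7]
```

All 10 pictures are used, so the rest is by numbers. Crop 9 shows the key slid up in the grip. It is still tilted about 29° in the tool's x–z plane, with the blade tip about 16 mm towards tool −x and 40 mm below the grasp point. The tilt lies across the slot's thin side, so I can hook the tip in the slot and swing the tool over it to stand the key up. Then I release and it drops home.

```bash
python3 go.py 556 41 152 1.524
```

```text
t 14.65 pos [553.4 101.9 208.1] rot [-3.139  0.     1.529] F [ 0.3  0.4 -1.5] w 42.4 q [ 0.05  0.45  1.48 -0.    1.21  0.09]
shift [-0.0607  0.0053  0.0561] twist 0.3
```

Call:
play_rows([
  {"x": -0.015,"y": 0.002,"z": 0,"twist": 0.3},
  {"x": -0.03,"y": 0.003,"z": 0.005,"twist": 0.3},
  {"x": -0.045,"y": 0.004,"z": 0.015,"twist": 0.3},
  {"x": -0.055,"y": 0.005,"z": 0.03,"twist": 0.3},
  {"x": -0.061,"y": 0.005,"z": 0.045,"twist": 0.3},
  {"x": -0.061,"y": 0.005,"z": 0.056,"twist": 0.3},
  {"x": -0.061,"y": 0.005,"z": 0.056,"twist": 0.3},
  {"x": -0.061,"y": 0.005,"z": 0.056,"twist": 0.3},
])

```text
time: 15.45
tool_pos: [556.4, 40.6, 153.3]
tcp_rot: [-3.141, -0.0, 1.524]
contact_force: [-0.1, 0.1, -0.1]
grip_width: 42.6
finger_force: 30.0
```

```bash
python3 go.py 556 41 140 1.524; python3 - <<'E'
from h import *
c=cap('scene','scene10'); print(proj(c,[555.3,25,90]),proj(c,[555.3,25,106]))
a=cv2.imread('pics/scene10.png').astype(int)
u,v=proj(c,[555.3,25,100]).astype(int); print(u,v)
def ch(p):
    b,g,r=p
    if r>g+40: return 'R' if g<0.5*r else 'B'
    if r-b>30: return 'b'
    if b-r>20: return '.'
    return '#' if g<50 else ('-' if g<85 else ('o' if g<105 else 'O'))
for y in range(v-22,v+18): print(y,''.join(ch(a[y,x]) for x in range(u-28,u+36)))
print('x0',u-28)
E
```

```text
t 15.45 pos [556.4  40.6 153.3] rot [-3.141 -0.     1.524] F [-0.1  0.1 -0.1] w 42.6 q [-0.06  0.5   1.57  0.    1.07 -0.02]
shift [ 0.0004 -0.0004  0.0133] twist -0.0
[247.6724078 216.6499797] [247.65105599 212.32661804]
247 213
191 .......................OOo#############-------------------------
192 .......................OOo##-###----###-------------------------
193 ........................Oo####-#-----#----------------------o-o-
194 ........................Oo#######------------------------------#
195 ........................Oo-#######---------------#--------#-####
196 ......................-oOO-#######bb-------------------#--#####-
197 ...................-----oO-######bbb##-----------------#####---o
198 ................o--o-----O-#####-b--###---o----O--#--######-ooOO
199 .............o--o--------o-#####bb--####----------#####---oOOOOo
200 ...........--------------o-#--##-bb--###-------######--ooOOOOO--
201 ........---o-------------------##bb---####---#####---oOOOOOOOOoo
202 .....o--o--------------------o-----o---#########--oOOOOOOOOOOOOO
203 ..o---------------o----------O--OOooo-
[... 1196 characters left out ...]
...
221 OOOOOOo------OOOOo---bbbbbbbb-bbbbbbbbbboOOOo------------.......
222 OOOOOOOo-----oOOOO----bbbbbbbbbbbbbbbb--OOOO----------o---......
223 OOOOOoOOo-----OOOOOo--bbbbbbbbbbbbb-#--OOOOo---------------.....
224 OOOOOOOOo------oOOOOo--bbbbbbbbbb----oOOOOo---------------oO....
225 OOOOOOOOOo------oOOOOOoobbbbbb-#--ooOOOOOo--------------ooOO....
226 OOOOOOOOOo-------oOOOOOOOobb----oOOOOOOOo--------------oOOOOO...
227 oOOOOOOOOOo-------ooOOOOOOOOOOOOOOOOOOo--------------ooOOOOOOO..
228 -oOOOOOOOOOo--------ooooOOOOOOOOOOOOo---------------oOOOOOOOOOO.
229 #-oOOOOOOOOOo----------oooOooOoooo----------------ooOOOOOOOOOoo.
230 ##oOOOOOOOOOO-----------------------------------ooOOOOOOOOoOOOOo
x0 219
```

Call:
play_rows([
  {"x": 0,"y": 0,"z": 0.006,"twist": 0},
  {"x": 0,"y": 0,"z": 0.012,"twist": 0},
  {"x": 0,"y": 0,"z": 0.015,"twist": 0},
  {"x": 0,"y": 0,"z": 0.017,"twist": 0},
  {"x": 0,"y": 0,"z": 0.019,"twist": 0},
  {"x": 0,"y": 0,"z": 0.021,"twist": 0},
  {"x": 0,"y": 0,"z": 0.022,"twist": 0},
  {"x": 0,"y": 0,"z": 0.022,"twist": 0},
])

```text
time: 16.3
tool_pos: [556.3, 40.7, 131.3]
tcp_rot: [-3.141, 0.0, 1.524]
contact_force: [-0.1, -0.7, -0.7]
grip_width: 42.5
finger_force: 30.0
```

Call:
play_rows([
  {"x": 0,"y": 0,"z": 0.001,"twist": 0},
  {"x": 0,"y": 0,"z": 0.002,"twist": 0},
  {"x": 0,"y": 0,"z": 0.003,"twist": 0},
  {"x": 0,"y": 0,"z": 0.004,"twist": 0},
  {"x": 0,"y": 0,"z": 0.005,"twist": 0},
  {"x": 0,"y": 0,"z": 0.005,"twist": 0},
  {"x": 0,"y": 0,"z": 0.005,"twist": 0},
  {"x": 0,"y": 0,"z": 0.005,"twist": 0},
])

```text
time: 17.1
tool_pos: [556.4, 40.7, 126.4]
tcp_rot: [3.141, 0.0, 1.524]
contact_force: [0.3, -0.2, -0.4]
grip_width: 42.6
finger_force: 30.0
```

Call:
play_rows([
  {"x": 0,"y": 0,"z": 0.001,"twist": 0},
  {"x": 0,"y": 0,"z": 0.002,"twist": 0},
  {"x": 0,"y": 0,"z": 0.003,"twist": 0},
  {"x": 0,"y": 0,"z": 0.004,"twist": 0},
  {"x": 0,"y": 0,"z": 0.004,"twist": 0},
  {"x": 0,"y": 0,"z": 0.004,"twist": 0},
  {"x": 0,"y": 0,"z": 0.004,"twist": 0},
  {"x": 0,"y": 0,"z": 0.004,"twist": 0},
])

```text
time: 17.9
tool_pos: [556.5, 41.1, 122.8]
tcp_rot: [3.141, -0.0, 1.524]
contact_force: [-1.6, 4.2, 6.0]
grip_width: 42.6
finger_force: 29.9
```

```bash
cat > asc.py <<'E'
import sys; from h import *
def ch(p):
    b,g,r=p
    if r>g+40: return 'R' if g<0.5*r else 'B'
    if r-b>30: return 'b'
    if b-r>20: return '.'
    return '#' if g<50 else ('-' if g<85 else ('o' if g<105 else 'O'))
def asc(n,u0,v0,w,h):
    c=fix(bot.capture(n)); a=cv2.cvtColor(c['pixels'],cv2.COLOR_RGB2BGR).astype(int)
    for y in range(v0,v0+h): print(y,''.join(ch(a[y,x]) for x in range(u0,u0+w)))
    print('x0',u0); return c
if __name__=='__main__': asc(sys.argv[1],*map(int,sys.argv[2:6]))
E
python3 asc.py scene 228 196 50 32
```

```text
196 .............-oo---#######---###########-bbb------
197 ..........----o-----######---###-########---------
198 .......o-oo---oOo--#######----#--########---#--#--
199 ....o--o------oOO-##########------###-#-----------
200 ..------------oOO############---------------------
201 --------------oOO#############--------------------
202 --------------oOO#########-###--------------------
203 ---------------OO########---##--------#-----------
204 ---------------oO-#######-------------------------
205 --------------ooO-#######-b#-------#--------------
206 ---o-------o-oOOOo######-bb--------------------###
207 ---------ooOOOOOOo######bb-###-----#-------#-#####
208 --------oOOOOOOoOo#####-b--###---------o---####---
209 ------ooOOOOoo---o---##-b--###----------#####--ooO
210 ------oOOOoo------bbb-##bb--###-------####---oOOOO
211 o----oOOOo-----bbbbbO---------###--#####--ooOOOOOO
212 ----oOOOo---bbbbbbboOo--OOoo-o#######---oOOOOOOOOO
213 ----oOOOo-bbbbbbbbb-OOo-oOOOoO-####--ooOOOOOOOOOOO
214 ---oOOOobbbbbbbbbbO--OO--oOOOOO----oOOOOOOOOOOOOOO
215 ---oOOO-bbbbbbbbbOOo--Oo--oOOOOOOOOOOOOOOOOOOOOOO.
216 ---oOOO-bbbbbbbbbOOOo-OOOoOOOOOOOOOOOOOOOOOOOO....
217 ---oOOo--bbbbbbbbOOOO--oobOOOOOOOo-OOOOOOOOOo.....
218 ---oOOO---bbbbbbbbOOOo--bbOOOOOOo-OOOOOOOOo---....
219 ---oOOO---bbbbbbbboOOOOobbOOOOOOOOOOOOOoo-----....
220 ---oOOOo---bbbbbbbbOOOObbbOOOoOOOOOOOo---------...
221 ----OOOOo---bbbbbbbbObbbbbbbbOOOOOOo------------..
222 ----oOOOOo---bbbbbbbbbbbbbbbboOOOOO--------------.
223 -----OOOOOo--bbbbbbbbbbbbb-#--oOOOo---------------
224 ------oOOOOo--bbbbbbbbbb----oOOOOo---------------o
225 o------oOOOOooobbbbbb----ooOOOOOo--------------ooO
226 O-------oOOOOOOOobb----oOOOOOOOo--------------oOOO
227 Oo-------oooOOOOOOOOOOOOOOOOOo--------------ooOOOO
x0 228
```

The tip sits in the lead-in: the blade covers the slot at (246–250, 215–221), with light contact. I swing the tool over the tip.

Call:
play_rows([
  {"x": -0.002,"y": 0,"z": -0.0005,"twist": 0},
  {"x": -0.004,"y": 0,"z": -0.001,"twist": 0},
  {"x": -0.006,"y": 0,"z": -0.0015,"twist": 0},
  {"x": -0.008,"y": 0,"z": -0.002,"twist": 0},
  {"x": -0.009,"y": 0,"z": -0.002,"twist": 0},
  {"x": -0.01,"y": 0,"z": -0.002,"twist": 0},
  {"x": -0.01,"y": 0,"z": -0.002,"twist": 0},
  {"x": -0.01,"y": 0,"z": -0.002,"twist": 0},
])

```text
time: 18.75
tool_pos: [556.6, 33.7, 126.4]
tcp_rot: [3.139, -0.005, 1.524]
contact_force: [-2.9, 15.1, 16.0]
grip_width: 42.5
finger_force: 29.6
```

Call:
play_rows([
  {"x": -0.001,"y": 0,"z": -0.001,"twist": 0},
  {"x": -0.003,"y": 0,"z": -0.0015,"twist": 0},
  {"x": -0.005,"y": 0,"z": -0.002,"twist": 0},
  {"x": -0.006,"y": 0,"z": -0.0025,"twist": 0},
  {"x": -0.007,"y": 0,"z": -0.0025,"twist": 0},
  {"x": -0.008,"y": 0,"z": -0.0025,"twist": 0},
  {"x": -0.008,"y": 0,"z": -0.0025,"twist": 0},
  {"x": -0.008,"y": 0,"z": -0.0025,"twist": 0},
])

```text
time: 19.55
tool_pos: [557.0, 25.4, 128.9]
tcp_rot: [3.137, -0.004, 1.524]
contact_force: [-0.3, 12.6, 13.1]
grip_width: 36.4
finger_force: 36.7
```

```bash
python3 asc.py scene 228 192 50 36; python3 asc.py top 270 150 50 40
```

```text
192 ..--b-----oOO-#####----RRRRb###-bbb###--RRRRRR....
193 ...-...----OOo-####-oO-Rbb######-bbb###--RRRR-....
194 ........----OOo-####-o-##########bbbb###--RRR.....
195 ........-----OOo##################bbb-##---bR.....
196 .........----OOO#####-############-bbb###---------
197 .........------#####---############-bb------------
198 .......o-o--#########--#############--------------
199 ....o--o-oo###########---#########--------#-------
200 ..-------o-###########---#--###-------------------
201 -----------############----------------------#----
202 -o---------#############----##--#---------#----#--
203 ----------o#############-------------------#---#--
204 ----------o##########-#-------------------------##
205 ----------o-#######-b--#----#-----------------####
206 -----------O-#####bbb-----------------------####--
207 ---------ooOo####bb--#----#-------------######--oo
208 ---------OOOO-###bb--###----o-----#----####---oOOO
209 -------oOOOOO-###bb--##----------o--#####--ooOOOoo
210 -----ooOOOooo-###-b---##----------####---oOOOOOo-o
211 -----oOOOo---#bb-------##------#####--ooOOOOOOOOoO

[... 2393 characters left out ...]
----oOOOOOOOOOOOOOOOOOOOOOOOOOOOO
178 .......--oOOooooooo---OOOOOOOOOOOOOOOOOOOOOOOOOOOO
179 .......--oOOOOoooooo--OOOOOOOOOOOOOOOOOOOOOOOOOOOO
180 .......--OOOOOOOoooo--oOOOOOOOOOOOOOOOOOOOOOOOOOOO
181 .......-oOOOOOOOOOOo---OOOOOOOOOOOOOOOOOOOOOOOoooO
182 .......-OOOOOOOOOOOOo--OOOooOOOOOOOOOOOOOOOOOo---o
183 .......oOOOOOOOOOOOOo---o--oooooooooOOOOOOOOO--#-o
184 .......oOOOOOOOOOOOOo----------------------------o
185 .......OOOOOOOOOOOOOo-oOOOOOOOOOOOOOOOOOoooooooooO
186 .......OOOOOOOOOOOOOooOOOOOOOOOOOOOOOOOOOOOOOOOOOO
187 .......OOOOOOOOOOOOOooOOOOOOOOOOOOOOOOOOOOOOOOOOOO
188 .......OOOOOOOOOOOOOooOOOOOOOOOOOOOOOOOOOOOOOOOOOO
189 .......OOOOOOOOOOOOOooOOOOOOOOOOOOOOOOOOOOOOOOOOOO
x0 270
```

```bash
python3 go.py 556 25 128 1.524; python3 asc.py scene 225 165 60 40
```

```text
t 19.65 pos [557.   25.3 128.9] rot [ 3.137 -0.004  1.524] F [-0.  12.9 13.6] w 36.2 q [-0.09  0.52  1.6   0.    1.01 -0.05]
shift [-0.0004 -0.001   0.0009] twist 0.0
165 ---ooO-#####-oOOOOOOOOOOOOOOOOOO-######OOOOOo...............
166 -----Oo-######-oOOOOOOOOOOOOO--#######-OOo..................
167 -----OOo-########--oooooo----#########-o....................
168 -----OOO-############################.......................
169 -----OOOO--#########################........................
170 ----OOOOOOo-######################o.........................
171 -#--OOOOOOOOo-##################-oO.........................
172 #---OOOOOOOOOO----##############OOO.........................
173 ----OOOOOOOOOOOOOO--############OOO.........................
174 Oo---OOOOOOOOOOOOOOO############OOOO........................
175 OOo-#-OOOOOOOOOOOOOO############OOOO........................
176 oOOo--oOOOOOOOOOOOOO############OOOO........................
177 -OOO-#-OOOOOOOOOOOOo############OOOO........................
178 --OOO-#-OOOOOOOOOOOO############OOOO........................
179 --oOOo---OOOooOOOOO
[... 973 characters left out ...]
o-####-oR##########bbbb###--RRR............
195 ...........----oOOo#################-bbb-##---bR..-.........
196 ............----OOO#####-############-bbb###-#-#----........
197 ............----o-#####--#-###########-bb------------.......
198 ..........o-oo--#########--############-----------##--......
199 .......o----oo##########----#########-----#---------#--.....
200 .....oo-----o-###########---#--##------------------O----....
201 ..------------############----------------------#-------....
202 --o-----------###-#########-----------------------------....
203 --o----------o#############----------------------o#---##-...
204 ------------oO-########-#-------------#-------------####O...
x0 225
```

```bash
python3 - <<'E'
from h import *
from pl import onplane
c=fix(bot.capture('scene')); o=bot.get_obs()
for u,v in((253,191),(250.5,194),(256,190),(263,185),(265,188),(249,217),(250,223),(245,216),(245,212),(253,216),(253,221)): print((u,v),onplane(c,o,u,v).round(1), at(c,u,v,0).round())
print(o['moment'],o['contact_force'],o['grip_width'])
E
python3 asc.py scene 228 210 40 16 | head -0; python3 - <<'E'
import numpy as np
a=np.load('pics/scene1.npy')
for y in range(180,200): print(y,' '.join('%3d'%v for v in a[y,258:276,0]))
E
```

```text
(253, 191) [ 14.1   0.  -51.8] [398. 140.   0.]
(250.5, 194) [  7.1   0.  -45. ] [406. 126.   0.]
(256, 190) [ 22.5   0.  -51.3] [399. 150.   0.]
(263, 185) [ 42.1   0.  -59.2] [391. 181.  -0.]
(265, 188) [ 48.1   0.  -46.6] [406. 179.   0.]
(249, 217) [ 2.4 -0.  34. ] [486.  71.   0.]
(250, 223) [ 5.2  0.  58.3] [507.  62.   0.]
(245, 216) [-9.2  0.  24.3] [476.  63.  -0.]
(245, 212) [-8.9 -0.   9.8] [463.  72.   0.]
(253, 216) [14.1  0.  36.3] [489.  83.   0.]
(253, 221) [14.1  0.  55.3] [505.  73.   0.]
[ 2.49965024 -0.07065157  0.08212236] [ 0.39953158 12.05042083 14.17132447] 36.16373367391634
180  44  46  39  47  48  42  44  44  42  39  43  39  39  40  30  31  39  33
181  47  48  44  50  47  43  48  42  41  42  37  36  36  34  34  34  34  35
182  42  44  41  43  44  46  43  49  42  42  39  44  70  73  48  44  36  36
183  43  46  45  45  42  39  45  42  36  42  35  73 130 137  97  97  34  33
184  45  39  40  44  43  43  40  43  41  40  46 103 141 151 150 150  43  30
185  42  47  47  42  43  43  43  41  44  42  51 139 135 113 125 108  41  31
186  43  39  43  42  43  45  42  40  3
[... 406 characters left out ...]
184  51  35
192  39  44  39  38 141 184 184 182 182 179 178 178 178 178 182 144  46  40
193  39  37  43  66 187 201 203 190 191 188 184 185 184 179 188  88  39  38
194  40  43  39 140 196 206 204 194 201 191 199 205 199 179 164  60  40  41
195  41  39  46 189 189 196 168 196 187 200 192 189 202 180 137  41  37  35
196  42  37  59 178 178 172 110  71  72 187 196 188 204 177  92  38  40  31
197  45  31  42 171 177 157  57  42  46 124 178 178 184 141  47  41  31  36
198  60  33  46 138 171 175 117 100 113 154 177 174 158  96  39  34  30  36
199  94  42  41 105 131 159 171 171 170 173 170 146 116  53  38  36  29  34Exception ignored on flushing sys.stdout:
BrokenPipeError: [Errno 32] Broken pipe
```

Call:
play_rows([
  {"x": 0.002,"y": 0,"z": -0.001,"twist": 0},
  {"x": 0.004,"y": 0,"z": -0.002,"twist": 0},
  {"x": 0.005,"y": 0,"z": -0.004,"twist": 0},
  {"x": 0.006,"y": 0,"z": -0.006,"twist": 0},
  {"x": 0.006,"y": 0,"z": -0.01,"twist": 0},
  {"x": 0.006,"y": 0,"z": -0.015,"twist": 0},
  {"x": 0.006,"y": 0,"z": -0.02,"twist": 0},
  {"x": 0.006,"y": 0,"z": -0.022,"twist": 0},
])

```text
time: 20.6
tool_pos: [556.1, 28.6, 149.6]
tcp_rot: [3.14, 0.0, 1.524]
contact_force: [-0.3, -0.2, -1.2]
grip_width: 36.4
finger_force: 42.6
```

```bash
python3 go.py 556 25 128 1.524; python3 asc.py scene 225 165 60 52
```

```text
t 20.6 pos [556.1  28.6 149.6] rot [3.14  0.    1.524] F [-0.3 -0.2 -1.2] w 36.4 q [-0.09  0.5   1.58 -0.    1.06 -0.04]
shift [-0.0036 -0.      0.0216] twist -0.0
165 --#--OOOOOOOOOOOOOOOo############-OOOOOOOOOOo...............
166 oo---OOOOOOOOOOOOOOOO############-OOOOOOOo..................
167 OOO---OOOOOOooOOOOOOO############-OOOOoo....................
168 oOOo---OOOOOOoOOOOOOO############-OOOO......................
169 -oOOo---OOOOOOOOOOOOO############oOOOO......................
170 --OOOO-#OOOOOOOOOOOOO############oOOOO......................
171 ---OOO---OOOOooOOOOOO############oOOOO......................
172 o--OOOo-#-OOOOoOOOOOO############oOOOO......................
173 O---o----#-OOOOOOOOOO############oOOOO......................
174 Oo--------#oOOOOOOOOO############oOOO.......................
175 Oo-----#--##OOOOOOOOO############oOOO.......................
176 Oo--#--#---#-oOOOOOOO############-O---b--...................
177 OO------------oOOOOOO######----#######bRR-..................
178 OO-#-#------##-OOOOOO####-o-o--########bRR..................
179 OO-#-----#-#-##oOOOOO#
[... 1750 characters left out ...]
OOOO-OooO-O-#####---oOOOOOOOOOOOOOOOOO.....
207 ------------ooOOOOOOo--OOOoOo--#--ooOOOOOOOOOOOOOOOO........
208 -----------oOOOOOOoooo-OOOOOOoo-oOOOOOOOOOOOOOOOOO..........
209 ---------ooOOOooo---oO--OOOOOOOOOOOOOOOOOOOOOOO.............
210 ---------oOOOoo-----OOO-oOOOOOOOoOOOOOOOOOOOO...............
211 ----o---oOOOo-----bbOOO-oOOOOOO--oOOOOOOOOoO................
212 ------ooOOOo----bbbbbOOOOOOOOOOooOOOOOOOo---................
213 -------OOOOo-bbbbbbbbbOOOOoOOOOOOOOOOOO------...............
214 -o----oOOOobbbbbbbbbbbbOOOooOOOOOOOOOOO------...............
215 ------oOOOobbbbbbbbbbbbOObbbOOOOoo-oOOOo------..............
216 ------oOOO-bbbbbbbbbb-#bbbbbbObbb--oOOOo-------.............
x0 225
```

```bash
python3 - <<'E'
from h import *
from pl import onplane
c=fix(bot.capture('scene')); o=bot.get_obs()
for u,v in((248,212),(249,215),(245,210),(242,205),(254,184),(266,179),(264,177),(267,181)): print((u,v),onplane(c,o,u,v).round(1))
c=fix(bot.capture('top')); a=c['pixels'].astype(int); m=(a[...,0]>a[...,1]+60)&(a[...,0]>a[...,2]+60)
n,l,s,ce=cv2.connectedComponentsWithStats(m.astype(np.uint8)); print([(s[i].tolist(),ce[i].round(1).tolist()) for i in range(1,n) if s[i,4]>3])
E
python3 asc.py top 268 180 40 20 | head -3; python3 go.py 440 -40 190 -0.047
```

```text
(248, 212) [-3.   0.  35.9]
(249, 215) [-0.1  0.  48.4]
(245, 210) [-11.5   0.   24.5]
(242, 205) [-19.7  -0.    2.8]
(254, 184) [ 13.7  -0.  -52.2]
(266, 179) [ 47.    0.  -54.1]
(264, 177) [ 41.1  -0.  -62.9]
(267, 181) [ 50.1  -0.  -46.3]
[([378, 43, 45, 43, 1514], [399.9, 63.6]), ([0, 96, 18, 64, 788], [6.8, 127.1]), ([386, 100, 11, 6, 45], [391.2, 102.1]), ([240, 211, 18, 18, 187], [248.5, 218.8])]
180 ......--oOOoooooooo--##-OOOOOOOOOOOOOOOO
181 ......--oOOOOOoooooo-##-oOOOOOOOOOOOOOOO
182 ......--OOOOOOOOOooo--#-ooooOOOOOOOOOOOO
t 20.8 pos [555.7  28.7 148.8] rot [-3.142  0.     1.524] F [ 0.1 -1.1 -0.8] w 36.6 q [-0.09  0.5   1.58 -0.    1.06 -0.04]
shift [-0.074  -0.1124 -0.0412] twist 90.0
```

The key is still held, but only by its shoulder corner. Its tilt is 28°, its tip is at tool (−3, 38) and its rear is at (46, −55), which fouls the gripper's body and blocks the turn. I'll stand it leaning on the box's near edge, let go, and regrasp it high on the bow.

Call:
play_rows([
  {"x": 0,"y": 0,"z": -0.01,"twist": 0},
  {"x": 0,"y": 0,"z": -0.025,"twist": 3},
  {"x": -0.005,"y": -0.01,"z": -0.035,"twist": 9},
  {"x": -0.01,"y": -0.025,"z": -0.04,"twist": 16},
  {"x": -0.015,"y": -0.045,"z": -0.04,"twist": 23},
  {"x": -0.02,"y": -0.065,"z": -0.04,"twist": 30},
  {"x": -0.025,"y": -0.085,"z": -0.04,"twist": 37},
  {"x": -0.03,"y": -0.1,"z": -0.04,"twist": 44},
])

```text
time: 21.6
tool_pos: [453.5, 3.4, 189.4]
tcp_rot: [3.141, -0.0, 0.751]
contact_force: [0.5, 0.4, 0.3]
grip_width: 36.4
finger_force: 42.6
```

```bash
python3 go.py 417 -10 187 -0.047
```

```text
t 21.6 pos [453.5   3.4 189.4] rot [ 3.141 -0.     0.751] F [0.5 0.4 0.3] w 36.4 q [-0.16  0.28  1.81 -0.    1.06  0.66]
shift [-0.0358 -0.0151  0.0024] twist 45.7
```

Call:
play_rows([
  {"x": -0.008,"y": -0.003,"z": 0,"twist": 7},
  {"x": -0.016,"y": -0.006,"z": 0,"twist": 14},
  {"x": -0.024,"y": -0.009,"z": 0,"twist": 21},
  {"x": -0.032,"y": -0.012,"z": 0,"twist": 28},
  {"x": -0.036,"y": -0.015,"z": 0.01,"twist": 35},
  {"x": -0.036,"y": -0.015,"z": 0.025,"twist": 42},
  {"x": -0.036,"y": -0.015,"z": 0.04,"twist": 45.7},
  {"x": -0.036,"y": -0.015,"z": 0.05,"twist": 45.7},
])

```text
time: 22.4
tool_pos: [417.9, -10.3, 138.6]
tcp_rot: [3.142, 0.0, -0.042]
contact_force: [0.3, -0.9, -1.1]
grip_width: 36.3
finger_force: 42.6
```

```bash
python3 go.py 420 -10 50 -0.047; python3 - <<'E'
from h import *
c=cap('scene','s11'); a=c['pixels'].astype(int); o=bot.get_obs()
u,v=proj(c,o['tool_pos']-[0,0,6]).astype(int); print(u,v)
import asc; asc.asc('scene',u-30,v-40,60,66)
E
```

```text
t 22.4 pos [417.9 -10.3 138.6] rot [ 3.142  0.    -0.042] F [ 0.3 -0.9 -1.1] w 36.3 q [-0.21  0.29  1.96 -0.    0.89  1.4 ]
shift [ 0.0021 -0.0004  0.0886] twist 0.3
209 179
139 --OOOOOOOOOOO-#######################-OOOOOOOOOOOOO-------OO
140 -ooOOOOOOOOOOOo-####################-OOOOOOOOOOOOOo---#----O
141 oooooOOOOOOOOOOOO-################-oOOOOOOOOOOOOOo----------
142 oooooooOOOOOOOOOOOo-#########---ooOOOOOOOOOOOOOOOo---------#
143 ooooooooOOOOOOOOOOOO-##---oooOOOOOOOOOOOOOOOOoOOOO-----#---#
144 ooooooooOOOOOOOOOOOO-##-OOOOOOOOOOOOOOOOOOOOO-OOOO-----#---#
145 oooooooooOOOOOOOOOOO-##-OOOOOOOOOOOOOOOOOOOOOOOOOO------###-
146 oooooooooooOOOOOOOOO-##-OOOOOOOOOOOOOOOOOOOOOOOOOO---------#
147 oooooooo-OOOOOOOOOOO-###OOOOOOOOOooOOOOOOOOOOOOOOO-#--------
148 oooooooooOOOOOOOOOOO-###OOOOOOOOo-OOOOOOOOOOOOOOOO---------#
149 oooooo--OOOOOOOOOOOOo###OOOOOOOOOOOOOOOOOOOOOOOOOO----#-----
150 oooooooOOOOOOOOOOOOOo###OOOOOOOOOOOOOOOOOOOOOOOOOOo---#--##-
151 ooooooOOOOOOOOOO-##O-###OOOOOOOOOOOOOOOOOOOOOOOOOOo--###---#
152 oooo-OOOOOOOO----#######oOOOOOOOOOOOOOOOOOOOOOOOOOo-###-#---
153 oooOo-OOoo--
[... 2670 characters left out ...]
...........................................
195 OOOOOOOOOOOOOO..............................................
196 OOOOOOOOOO..................................................
197 OOOOOOOO...................................................-
198 OOOOOO..................................................o--o
199 OOO..................................................o------
200 O..................................................---------
201 ................................................o--o--------
202 .............................................o--o-----------
203 ...........................................-----------------
204 ........................................--------------------
x0 179
```

```bash
cat > fk.py <<'E'
from h import *
from fit import sil,BOW
from scipy.optimize import minimize
def fitkey(x0,prior=None,names=('scene',),mask_r=45,sw=None):
    # x0: shoulder xyz, rotvec of key; returns fit over red silhouettes
    C=[fix(bot.capture(n)) for n in names]; M=[]
    P0=np.array([[-33.,0,0]])
    def pts(p):
        R=Ro.from_rotvec(p[3:]).as_matrix()
        b=np.r_[np.c_[BOW,np.full(len(BOW),7)],np.c_[BOW,np.full(len(BOW),-7)]]
        return b@R.T+p[:3]
    for c in C:
        u=proj(c,pts(x0).mean(0)); bs=None
        h=cv2.cvtColor(c['pixels'],cv2.COLOR_RGB2HSV).astype(int); m=(((h[...,0]<9)|(h[...,0]>171))&(h[...,1]>130)&(h[...,2]>55)).astype(np.uint8)
        n,l,s,ce=cv2.connectedComponentsWithStats(m)
        i=min((i for i in range(1,n) if s[i,4]>40),key=lambda i:np.linalg.norm(ce[i]-u))
        ct=cv2.findContours((l==i).astype(np.uint8),0,1)[0]; M.append(cv2.drawContours(np.zeros((384,512),np.uint8),ct,-1,1,-1).astype(float)); print('mask',s[i],ce[i].round(1))
    sc=np.array([8,8,8,.2,.2,.2])
    def f(d):
        p=x0+d*sc; return sum(np.abs(sil(c,pts(p))-m).sum() for c,m in zip(C,M))+ (prior(p) if prior else 0)
    best=None
    for k in range(3):
        d0=np.zeros(6) if best is None else best.x
        best=minimize(f,d0,method='Nelder-Mead',options=dict(initial_simplex=np.r_[[d0],d0+np.eye(6)*(1 if k%2==0 else -.6)],maxiter=500,xatol=.01,fatol=.1))
    p=x0+best.x*sc; return p,best.fun,C,M
def rep(p):
    R=Ro.from_rotvec(p[3:]).as_matrix(); print('shoulder',p[:3].round(1),'xdir',R[:,0].round(3),'ydir',R[:,1].round(3),'tip',(p[:3]+45*R[:,0]).round(1),'rear',(p[:3]-67*R[:,0]).round(1))
E
python3 - <<'E'
from fk import *
o=bot.get_obs(); T=Ro.from_euler('xyz',o['tcp_rot']).as_matrix(); g=o['tool_pos']+T[:,2]*6
t=np.radians(28); xd=T@[-np.sin(t),0,np.cos(t)]; yd=T@[0,1,0]; R0=np.c_[xd,yd,np.cross(xd,yd)]
x0=np.r_[g+T@[18,0,-3],Ro.from_matrix(R0).as_rotvec()]
for w in (0,.02):
    pr=lambda p: w*((T.T@(p[:3]-g))[1])**2+w*4*np.degrees(np.arcsin(np.clip(Ro.from_rotvec(p[3:]).as_matrix()[:,0]@T[:,1],-1,1)))**2*.1
    p,f,C,M=fitkey(x0,pr); print(f,M[0].sum()); rep(p)
    R=Ro.from_rotvec(p[3:]).as_matrix(); print('in tool: shoulder',(T.T@(p[:3]-g)).round(1),'xdir',(T.T@R[:,0]).round(3),'ydir',(T.T@R[:,1]).round(3)); print('hole px',proj(C[0],p[:3]-45*R[:,0]+7*R[:,2]))
print(np.array(C[0]['eye'])-g)
E
```

```text
mask [204 167  18  19 226] [212.7 175.7]
30.4375 237.0
shoulder [439.2 -11.  143.2] xdir [-0.45   0.163 -0.878] ydir [-0.053 -0.986 -0.156] tip [419.   -3.7 103.6] rear [469.3 -21.9 202. ]
in tool: shoulder [ 21.8  -0.1 -11. ] xdir [-0.454 -0.145  0.879] ydir [-0.014  0.988  0.156]
hole px [211.76186271 171.90163469]
mask [204 167  18  19 229] [212.6 175.7]
28.093237686333982 240.0
shoulder [437.9 -11.4 141.9] xdir [-0.444  0.121 -0.888] ydir [-0.036 -0.992 -0.117] tip [417.9  -5.9 102. ] rear [467.7 -19.5 201.4]
in tool: shoulder [20.5  0.3 -9.8] xdir [-0.447 -0.103  0.889] ydir [0.003 0.993 0.117]
hole px [212.0457298  171.61540422]
[ 713.81451309 -311.72835303  671.59376283]
```

The fitted pose is tilt 27°, roll 7°, tip (418, −6, 102). I lower it until the tip touches the stool, leaving a small gap to the box edge.

Call:
play_rows([
  {"x": -0.003,"y": 0,"z": 0.015,"twist": 0},
  {"x": -0.003,"y": 0,"z": 0.03,"twist": 0},
  {"x": -0.003,"y": 0,"z": 0.045,"twist": 0},
  {"x": -0.003,"y": 0,"z": 0.06,"twist": 0},
  {"x": -0.003,"y": 0,"z": 0.075,"twist": 0},
  {"x": -0.003,"y": 0,"z": 0.088,"twist": 0},
  {"x": -0.003,"y": 0,"z": 0.092,"twist": 0},
  {"x": -0.003,"y": 0,"z": 0.094,"twist": 0},
])

```text
time: 23.4
tool_pos: [415.4, -10.3, 45.1]
tcp_rot: [3.141, -0.0, -0.041]
contact_force: [-0.4, 0.0, 4.9]
grip_width: 36.4
finger_force: 43.6
```

Call:
play_rows([
  {"x": 0,"y": 0,"z": 0.001,"twist": 0},
  {"x": 0,"y": 0,"z": 0.002,"twist": 0},
  {"x": 0,"y": 0,"z": 0.003,"twist": 0},
  {"x": 0,"y": 0,"z": 0.004,"twist": 0},
  {"x": 0,"y": 0,"z": 0.004,"twist": 0},
  {"x": 0,"y": 0,"z": 0.004,"twist": 0},
  {"x": 0,"y": 0,"z": 0.004,"twist": 0},
  {"x": 0,"y": 0,"z": 0.004,"twist": 0},
])

```text
time: 24.2
tool_pos: [416.8, -10.2, 43.6]
tcp_rot: [3.141, -0.005, -0.041]
contact_force: [-2.5, 3.2, 26.6]
grip_width: 36.5
finger_force: 47.3
```

Call:
play_rows([
  {"x": 0,"y": 0,"z": -0.002,"twist": 0},
  {"x": 0,"y": 0,"z": -0.003,"twist": 0},
  {"x": 0,"y": 0,"z": -0.003,"twist": 0},
  {"x": 0,"y": 0,"z": -0.003,"twist": 0},
  {"x": 0,"y": 0,"z": -0.003,"twist": 0},
  {"x": 0,"y": 0,"z": -0.003,"twist": 0},
  {"x": 0,"y": 0,"z": -0.003,"twist": 0},
  {"x": 0,"y": 0,"z": -0.003,"twist": 0},
])

```text
time: 25.0
tool_pos: [416.0, -10.3, 44.4]
tcp_rot: [3.141, -0.002, -0.042]
contact_force: [0.5, 1.7, 7.5]
grip_width: 36.6
finger_force: 42.5
```

Call:
play_rows([
  {"x": 0,"y": 0,"z": 0,"twist": 0},
  {"x": 0,"y": 0,"z": 0,"twist": 0},
  {"x": 0,"y": 0,"z": 0,"twist": 0},
  {"x": 0,"y": 0,"z": 0,"twist": 0},
  {"x": 0,"y": 0,"z": 0,"twist": 0},
  {"x": 0,"y": 0,"z": 0,"twist": 0},
  {"x": 0,"y": 0,"z": 0,"twist": 0},
  {"x": 0,"y": 0,"z": 0,"twist": 0},
], jaw=0)

```text
time: 25.8
tool_pos: [415.0, -10.2, 43.8]
tcp_rot: [3.142, 0.0, -0.041]
contact_force: [-0.9, 0.9, 0.7]
grip_width: 91.2
finger_force: 0.0
```

```bash
python3 - <<'E'
from fk import *
o=bot.get_obs(); print(o['tool_pos'],o['contact_force'],o['grip_width'])
T=Ro.from_euler('xyz',o['tcp_rot']).as_matrix(); g=o['tool_pos']+T[:,2]*6
t=np.radians(28); xd=T@[-np.sin(t),0,np.cos(t)]; yd=T@[0,1,0]; R0=np.c_[xd,yd,np.cross(xd,yd)]
x0=np.r_[436,-11,42,Ro.from_matrix(R0).as_rotvec()]
p,f,C,M=fitkey(x0); print(f,M[0].sum()); rep(p)
E
```

```text
[415.04375609 -10.20503146  43.8359766 ] [-0.85258664  0.87068645  0.69404361] 91.16596237683112
mask [208 198  17   9  77] [216.2 201.7]
17.3125 77.0
shoulder [4.238e+02 4.000e-01 4.400e+01] xdir [-0.648  0.283 -0.707] ydir [-0.191 -0.959 -0.209] tip [394.6  13.1  12.2] rear [467.2 -18.6  91.3]
```

Call:
play_rows([
  {"x": 0,"y": 0,"z": -0.03,"twist": 0},
  {"x": 0,"y": 0,"z": -0.07,"twist": 0},
  {"x": 0,"y": 0,"z": -0.11,"twist": 0},
  {"x": 0,"y": 0.01,"z": -0.13,"twist": 0},
  {"x": 0,"y": 0.05,"z": -0.13,"twist": 0},
  {"x": 0,"y": 0.1,"z": -0.13,"twist": 0},
  {"x": 0,"y": 0.15,"z": -0.13,"twist": 0},
  {"x": 0,"y": 0.17,"z": -0.13,"twist": 0},
])

```text
time: 26.65
tool_pos: [407.8, -183.7, 174.1]
tcp_rot: [3.14, -0.001, -0.044]
contact_force: [0.7, 0.2, -0.5]
grip_width: 91.6
finger_force: 0.0
```

```bash
python3 - <<'E'
from fk import *
o=bot.get_obs(); print(o['tool_pos'],o['time'])
import asc
c=fix(bot.capture('top'))
print(proj(c,[415,-10,0]),proj(c,[465,-15,90]))
asc.asc('top',295,178,40,44)
asc.asc('scene',200,190,40,22)
E
```

```text
[ 407.83485228 -183.70617693  174.0805169 ] 26.65
[310.80895389 225.46197401] [315.85576449 205.22649893]
178 bbbbbbbbbbbbbboOOOOOooooooOOOOOOOOOOOOO-
179 bbbbbbbbbbbbb-OOOOOOoooooOOOOOOOOOOOOOO-
180 bbbbbbbbbbbbboOOOOOooooooOOOOOOOOOOOOOO-
181 bbbbbbbbbbbbbOOOOOOooooooOOOOOOOOOOOOOO-
182 #########--oOOOOOOoooooooOOOOOOOOOOOOOO-
183 o--------oOOOOOOOooooooooOOOOOOOOOOOOOO-
184 OOOOOOOOOOOOOOOOoooooooooOOOOOOOOOOOOOO-
185 OOOOOOOOOOOOOOOooooooooooOOOOOOOOOOOOOOo
186 OOOOOOOOOOOOOooooooooooooOOOOOOOOOOOOOOO
187 OOOOOOOOOOOooooooooooooooOOOOOOOOOOOOOOO
188 oOOOOOOOoooooooooooooooooOOOOOOOOOOOOOOO
189 oooooooooooooooooooooooooOOOOOOOOOOOOOOO
190 oooooooooooooooooooooooooOOOOOOOOOOOOOOO
191 oooooooooooooooooooooooooOOOOOOOOOOOOOOO
192 oooooooooooooooooooooooooOOOOOOOOOOOOOOO
193 oooooooooooooooooooooooooOOOOOOOOOOOOOOO
194 oooooooooooooooooooooooooOOOOOOOOOOOOOOO
195 oooooooooooooooooooooooooOOOOOOOOOOOOOOO
196 oooooooooooooooooooooooooOOOOOOOOOOOOOOO
197 oooooooooooooooooooooooooOOOOOOOOOOOOOOO
198 oooooooooooooooooooooooooOOOOOOOOOOOOOOO
199 oooooooooooooooooooooooooOOOOOOOOOOOOOOO
200 
[... 1289 characters left out ...]
..................
197 ....................--B-............-.o-
198 .................bBRRRRR...........o--o-
199 ..............bbRRRRRRRR-.......o--o----
200 .............bRRRRRRRRRRR.....--oo--o---
201 ...........-RRRRRRRRRRRRB-.o--o--o------
202 ..........BRRRRRRRRRRRB-o-oooo----o-----
203 .........bRRRRRRRRRR----o----o----------
204 .........RRRRRRRB--o-o----o----------o--
205 ........-RRRRRB-o--o--------------------
206 ........BRRRbo-oo----oo------oo--------o
207 ........B---o-oOo-o---------o--------ooO
208 .......-ooooOOOOO---o--------------o-OOO
209 .....oooOoOOOOOOOoo----------------oOOOO
210 ..ooo-oOOOOOOOOOOOo--------o----o-oOOOoo
211 ooooOOOOOOOOOOOOOOO--------------oOOOo--
x0 200
```

The key leans nicely on the box's near edge: bow at top-view columns 305–322, rows 201–219, hole at (315, 209). I fit its pose.

```bash
python3 - <<'E'
from fk import *
xs=[]
t=np.radians(30); a=-.06; xd=np.array([-np.sin(t)*np.cos(a),-np.sin(t)*np.sin(a),-np.cos(t)]); yd=np.array([np.sin(a),-np.cos(a),0]); R0=np.c_[xd,yd,np.cross(xd,yd)]
x0=np.r_[433,-14,42,Ro.from_matrix(R0).as_rotvec()]
def pr(p):
    R=Ro.from_rotvec(p[3:]).as_matrix(); tip=p[:3]+45*R[:,0]; return 3*(tip[2]-2)**2+ 300*R[2,1]**2
p,f,C,M=fitkey(x0,pr,('top',)); print(f,M[0].sum()); rep(p)
R=Ro.from_rotvec(p[3:]).as_matrix(); print('grasp -42',p[:3]-42*R[:,0],'tilt',np.degrees(np.arccos(-R[2,0])),'hole',proj(C[0],p[:3]-45*R[:,0]+7*R[:,2]))
q=(p[:3]-7*R[:,2]); s=(90-q[2])/-R[2,0]; print('underside at z90',q-s*R[:,0], 'yaw y',np.arctan2(-R[0,1],R[1,1]))
E
python3 go.py 440 -14 170 -0.047
```

```text
mask [305 202  18  18 264] [314.  210.7]
24.496990298009667 271.0
shoulder [436.3 -12.4  42. ] xdir [-0.453  0.006 -0.891] ydir [-0.131 -0.99   0.06 ] tip [415.9 -12.1   1.9] rear [466.6 -12.8 101.7]
grasp -42 [455.31783635 -12.6524325   79.41292075] tilt 26.949109291949853 hole [314.57272417 210.9800805 ]
underside at z90 [468.47095042 -13.75558852  90.        ] yaw y 3.0100596624535596
t 26.85 pos [ 407.6 -179.7  173.6] rot [-3.141e+00  1.000e-03 -4.300e-02] F [-1.2  0.1 -0.2] w 92.2 q [-0.59  0.29  1.85  0.    1.01  1.03]
shift [ 0.0253 -0.1669  0.0037] twist 0.2
```

Call:
play_rows([
  {"x": 0.01,"y": -0.035,"z": 0,"twist": 0.5},
  {"x": 0.02,"y": -0.08,"z": 0,"twist": 1},
  {"x": 0.03,"y": -0.125,"z": 0,"twist": 2},
  {"x": 0.042,"y": -0.16,"z": 0,"twist": 2.7},
  {"x": 0.042,"y": -0.169,"z": 0.005,"twist": 2.7},
  {"x": 0.042,"y": -0.169,"z": 0.015,"twist": 2.7},
  {"x": 0.042,"y": -0.169,"z": 0.03,"twist": 2.7},
  {"x": 0.042,"y": -0.169,"z": 0.04,"twist": 2.7},
])

```text
time: 27.65
tool_pos: [455.8, -13.2, 132.5]
tcp_rot: [3.141, 0.002, -0.088]
contact_force: [-0.8, -0.5, -0.2]
grip_width: 91.5
finger_force: 0.0
```

```bash
python3 go.py 456.5 -13 86 -0.09
```

```text
t 27.65 pos [455.8 -13.2 132.5] rot [ 3.141e+00  2.000e-03 -8.800e-02] F [-0.8 -0.5 -0.2] w 91.5 q [-0.2   0.36  1.87 -0.    0.91  1.46]
shift [ 0.0008 -0.0003  0.0464] twist 0.1
```

Call:
play_rows([
  {"x": 0,"y": 0,"z": 0.015,"twist": 0},
  {"x": 0,"y": 0,"z": 0.03,"twist": 0},
  {"x": 0,"y": 0,"z": 0.042,"twist": 0},
  {"x": 0,"y": 0,"z": 0.046,"twist": 0},
  {"x": 0,"y": 0,"z": 0.046,"twist": 0},
  {"x": 0,"y": 0,"z": 0.046,"twist": 0},
  {"x": 0,"y": 0,"z": 0.046,"twist": 0},
  {"x": 0,"y": 0,"z": 0.046,"twist": 0},
])

```text
time: 28.45
tool_pos: [457.2, -13.1, 88.3]
tcp_rot: [3.141, -0.001, -0.089]
contact_force: [-0.1, 0.1, -0.2]
grip_width: 91.5
finger_force: 0.0
```

Call:
play_rows([
  {"x": 0,"y": 0,"z": 0,"twist": 0},
  {"x": 0,"y": 0,"z": 0,"twist": 0},
  {"x": 0,"y": 0,"z": 0,"twist": 0},
  {"x": 0,"y": 0,"z": 0,"twist": 0},
  {"x": 0,"y": 0,"z": 0,"twist": 0},
  {"x": 0,"y": 0,"z": 0,"twist": 0},
  {"x": 0,"y": 0,"z": 0,"twist": 0},
  {"x": 0,"y": 0,"z": 0,"twist": 0},
], jaw=1)

```text
time: 29.25
tool_pos: [457.0, -13.0, 87.8]
tcp_rot: [3.141, -0.0, -0.089]
contact_force: [-0.2, 0.7, 0.2]
grip_width: 43.8
finger_force: 30.0
```

Call:
play_rows([
  {"x": -0.002,"y": 0,"z": -0.01,"twist": 0},
  {"x": -0.004,"y": 0,"z": -0.04,"twist": 0},
  {"x": -0.004,"y": 0,"z": -0.08,"twist": 0},
  {"x": -0.004,"y": 0,"z": -0.11,"twist": -8},
  {"x": 0,"y": 0,"z": -0.12,"twist": -16},
  {"x": 0.01,"y": -0.01,"z": -0.12,"twist": -24},
  {"x": 0.02,"y": -0.02,"z": -0.12,"twist": -32},
  {"x": 0.03,"y": -0.035,"z": -0.12,"twist": -40},
])

```text
time: 30.05
tool_pos: [490.1, 19.3, 208.7]
tcp_rot: [3.141, -0.0, 0.614]
contact_force: [-0.0, 0.5, -1.4]
grip_width: 43.7
finger_force: 30.0
```

```bash
python3 go.py 557 66 206 1.524
```

```text
t 30.05 pos [490.1  19.3 208.7] rot [ 3.141 -0.     0.614] F [-0.   0.5 -1.4] w 43.7 q [-0.12  0.32  1.68 -0.    1.14  0.84]
shift [0.0816 0.0004 0.0028] twist -52.1
```

Call:
play_rows([
  {"x": 0.015,"y": 0,"z": 0,"twist": -7.5},
  {"x": 0.03,"y": 0,"z": 0,"twist": -15},
  {"x": 0.045,"y": 0,"z": 0,"twist": -22.5},
  {"x": 0.06,"y": 0,"z": 0,"twist": -30},
  {"x": 0.075,"y": 0,"z": 0,"twist": -37.5},
  {"x": 0.082,"y": 0,"z": 0,"twist": -45},
  {"x": 0.082,"y": 0,"z": 0,"twist": -52.1},
  {"x": 0.082,"y": 0,"z": 0,"twist": -52.1},
])

```text
time: 30.85
tool_pos: [556.9, 66.4, 208.2]
tcp_rot: [-3.141, 0.0, 1.52]
contact_force: [0.6, 0.1, -0.0]
grip_width: 43.6
finger_force: 30.0
```

```bash
cat > st.py <<'E'
from fk import *
import asc
o=bot.get_obs(); T=Ro.from_euler('xyz',o['tcp_rot']).as_matrix(); g=o['tool_pos']+T[:,2]*6; print(o['time'],o['tool_pos'].round(1),o['contact_force'].round(1))
c=fix(bot.capture('scene'))
from pl import onplane
for t in(10,20,27): print(t,proj(c,g+T@[-87*np.sin(np.radians(t)),0,87*np.cos(np.radians(t))]).round(1),end=' ')
q=proj(c,g).astype(int); print(q,proj(c,[555.3,25,90])); asc.asc('scene',q[0]-35,q[1]-2,60,44)
E
python3 st.py
```

```text
30.85 [556.9  66.4 208.2] [ 0.6  0.1 -0. ]
10 [256.6 205.8] 20 [251.6 206.7] 27 [248.2 206.8] [262 178] [247.6724078 216.6499797]
176 OOOOOOOOOOOOOO...........OO-RR####-b-o-##-----------#######-
177 OOOOOOOOOOO..............OO-RRR###-b-----##-------######---o
178 OOOOOOOO..................OBRRRR##-bb-----####-######---oOOO
179 OOOOOO....................ORRRRRR##-b---Oo########---oOOOOOO
180 OOO.......................bRRRRRR###ROo-OO-#####--ooOOOOOOOO
181 O.........................RRRRRRRRRRROO-OO------oOOOOOOOOOOO
182 .........................BRRRRRRRRRRROOOOOOoOoOOOOOOOOOOOOOO
183 .........................RRRRRRRRRRRROOOOOOOOOOOOOOOOOOOOOOO
184 ........................BRRRRRRRRRRRROOOOOOOOOOOOOOOOOOOOOOO
185 .......................oRRRRRRRRRRRRROOOOOOOo--OOOOOOOOOOOO.
186 .......................BRRRRRRRRRRRRROOOOOOO--oOOOOOOOOOo...
187 ......................oRRRRRRRRRRRRRROOoOOOOOoOOOOOOO.......
188 ......................RRRRRRRRRRRRRRROOooOOOOOOOOOO.........
189 ......................RRRRRRRRRRRRRRROOOOOOOOOOO............
190 ......................RRRRRRRRRRRRRRROOOOOOObBB.........
[... 1196 characters left out ...]
--oOOOobb-ooOOOOo------....................
210 -------oOOOoo------oOOObbb---oOOOOo-----....................
211 ------oOOOo-----bbbbOObbbbb----OOOOo-----...................
212 ---o-oOOOo----bbbbbbbbbbbbbb----OOOO------..................
213 -----OOOOo-bbbbbbbbbbbbbbbbbb---oOOOo------.................
214 ----oOOOobbbbbbbbbbbbbbbbbbbb----oOOO------o................
215 ----oOOOobbbbbbbbbbbbbbbbbbbbb---oOOO-------................
216 ----oOOO-bbbbbbbbbb-#bbbbbbbbbb--oOOOo-------...............
217 ----oOOO--bbbbbbbb####bbbbbbbbbb--OOOo--------..............
218 ----oOOO---bbbbbbbb###-bbbbbbbbb--OOOo---------.............
219 ----oOOO----bbbbbbbb###bbbbbbbbbboOOOo---------o............
x0 227
```

The tilt is still 27°. The tip is at about (247.5, 208) px, as predicted, and it now sits over the slot with the grip high on the bow. I lower it into the mouth.

Call:
play_rows([
  {"x": 0,"y": 0,"z": 0.01,"twist": -0.2},
  {"x": 0,"y": 0,"z": 0.02,"twist": -0.2},
  {"x": 0,"y": 0,"z": 0.028,"twist": -0.2},
  {"x": 0,"y": 0,"z": 0.032,"twist": -0.2},
  {"x": 0,"y": 0,"z": 0.034,"twist": -0.2},
  {"x": 0,"y": 0,"z": 0.036,"twist": -0.2},
  {"x": 0,"y": 0,"z": 0.038,"twist": -0.2},
  {"x": 0,"y": 0,"z": 0.038,"twist": -0.2},
])

```text
time: 31.75
tool_pos: [557.4, 67.3, 171.4]
tcp_rot: [3.14, -0.002, 1.522]
contact_force: [-3.3, 5.1, 9.5]
grip_width: 43.9
finger_force: 30.0
```

```bash
python3 st.py | sed -n '1,2p;25,60p'
```

```text
31.75 [557.4  67.3 171.4] [-3.3  5.1  9.5]
10 [257.  215.7] 20 [252.1 216.7] 27 [248.8 216.9] [262 189] [247.6724078 216.6499797]
209 --------oOOOOoo------OOo-oOOORRRRRR----.....................
210 -------oOOOoo------b--OOo-OOo-RBBB------....................
211 ------oOOOo-----bbbbo--OO------OOOOo-----...................
212 -----oOOOo----bbbbb-Oo--OO------OOOO------..................
213 -----oOOOo-bbbbbbbo-OOo-OOobb---oOOOo------.................
214 ----oOOOobbbbbbbbbO--oO----bb----OOOO------o................
215 ----oOOO-bbbbbbbbOOo--Oo--bbbb---oOOOo------................
216 ----oOOO-bbbbbbbbOOOo-oOobbbbbb---OOOo-------...............
217 ----oOOO--bbbbbbboOOOo---bbbbbbb--OOOo--------..............
218 ----oOOO---bbbbbbbOOOO--bbbbbbbb-oOOOo---------.............
219 ----oOOOo---bbbbbbbOOOOobbbbbbbbboOOOo---------.............
220 ----oOOOo---bbbbbbbbOOo#bbbbbbbbbOOOO-----------............
221 -----OOOOo---bbbbbbboobbbbbbbbbboOOOo------------...........
222 -----oOOOOo---bbbbbbbbbbbbbbbb--OOOO--------------..........
223 ------OOOOOo--bbbbbbbbbbbbb-#--OOOOo---------------.........
224 o------oOOOooo-bbbbbbbbbb-#--oOOOOo---------------oO........
225 Oo------oOOOOooobbbbbb----ooOOOOOo--------------ooOOo.......
226 OO-------oOOOOOOOob-----oOOOOOOOo--------------oOOOOOo......
227 OOo--------oOOOOOOOOOOOOOOOOOOo--------------ooOOOOOOO......
228 OOOo--------ooooOOOOOOOOOooOo---------------oOOOOOOOOOO.....
229 OOOoo----------oooOoOOoooo----------------ooOOOOOOOOOoo.....
230 OOOoO-----------------------------------ooOOOOOOOOoOOOOo....
x0 227
```

Call:
play_rows([
  {"x": 0,"y": 0,"z": -0.002,"twist": 0},
  {"x": 0.002,"y": -0.001,"z": -0.002,"twist": 0},
  {"x": 0.003,"y": -0.001,"z": -0.001,"twist": 0},
  {"x": 0.003,"y": -0.001,"z": 0.0,"twist": 0},
  {"x": 0.003,"y": -0.001,"z": 0.001,"twist": 0},
  {"x": 0.003,"y": -0.001,"z": 0.002,"twist": 0},
  {"x": 0.003,"y": -0.001,"z": 0.003,"twist": 0},
  {"x": 0.003,"y": -0.001,"z": 0.003,"twist": 0},
])

```text
time: 32.65
tool_pos: [556.8, 70.5, 168.4]
tcp_rot: [3.139, -0.002, 1.522]
contact_force: [-2.4, 5.7, 11.7]
grip_width: 43.4
finger_force: 30.0
```

Call:
play_rows([
  {"x": -0.003,"y": 0,"z": -0.0015,"twist": 0},
  {"x": -0.0055,"y": 0,"z": -0.0025,"twist": 0},
  {"x": -0.0085,"y": 0,"z": -0.004,"twist": 0},
  {"x": -0.0115,"y": 0,"z": -0.005,"twist": 0},
  {"x": -0.0145,"y": 0,"z": -0.006,"twist": 0},
  {"x": -0.0175,"y": 0,"z": -0.007,"twist": 0},
  {"x": -0.0205,"y": 0,"z": -0.0078,"twist": 0},
  {"x": -0.0235,"y": 0,"z": -0.0085,"twist": 0},
])

```text
time: 33.45
tool_pos: [556.1, 47.6, 177.7]
tcp_rot: [3.138, -0.003, 1.522]
contact_force: [-1.7, 7.8, 14.5]
grip_width: 43.6
finger_force: 30.0
```

```bash
python3 st.py | sed -n '1,60p'
```

```text
33.45 [556.1  47.6 177.7] [-1.7  7.8 14.5]
10 [250.3 216.7] 20 [245.3 217.6] 27 [241.9 217.8] [255 190] [247.6724078 216.6499797]
188 .........................OOo######-bb-##----o----o----######
189 ..........................O-#R####bb--##-#----------######--
190 ..........................O-#Rb##-b---###-#-------#####---oO
191 ...........................-RRR###bb----##-----#######-ooOOO
192 ...........................oRRRR##-b----##########---oOOOOOO
193 ...........................oRRRRR##RRo-Oo#-#####--ooOOOOOOOO
194 ..........................oRRRRRRRRRROoOO-###---oOOOOOOOOOOO
195 .......................o---RRRRRRRRRROOOOo---oOOOOOOOOOOOOOO
196 .....................--o---RRRRRRRRRBOOOOOOOOOOOOOOOOOOOOOOO
197 ..................--o-----RRRRRRRRRRBOOOOOOOOOOOOOOOOOOOOOO.
198 ...............o-oo----o--RRRRRRRRRRBOOOOOOO--OOOOOOOOOOO...
199 .............-------------RRRRRRRRRRBOOOOOO--oOOOOOOOO......
200 ..........o-----------o---RRRRRRRRRRBOOOOOOOoOOOOOOO........
201 .......o--o---------------RRRRRRRRRRBOOOOOOOOOOOOb..........
202 ....o-oo-------------------RRRRRRRRRBOOoOOOOOOO.-.......
[... 1196 characters left out ...]
---bbbbbbbb-bbbbbbbbbboOOOo------------....
222 OOOOOOo-----oOOOOo---bbbbbbbbbbbbbbbb--OOOO--------------...
223 OOOOOOO------OOOOOo--bbbbbbbbbbbbb-#--OOOOo---------------..
224 OOOOOoOo------oOOOOoo-bbbbbbbbbbb---oOOOOo---------------oO.
225 OOOOoOOOo------oOOOOOoobbbbbb-#--ooOOOOoo--------------ooOO.
226 OOOOOOOOO-------oOOOOOOOob-----oOOOOOOOo--------------oOOOOO
227 OOOOOOOOOo-------ooOOOOOOOOOOOOOOOOOOo--------------ooOOOOOO
228 oOOOOOOOOOo--------ooOOOOOOOOOOOOoOo---------------oOOOOOOOO
229 -OOOOOOOOOOo----------oooooOOoooo----------------ooOOOOOOOOO
230 #oOOOOOOOOOO-----------------------------------ooOOOOOOOOoOO
231 #oOOOOOOOOOOo--------------------------------ooOOOOOOOOoOOOO
x0 220
```

Call:
play_rows([
  {"x": -0.003,"y": 0,"z": -0.0007,"twist": 0},
  {"x": -0.006,"y": 0,"z": -0.0013,"twist": 0},
  {"x": -0.009,"y": 0,"z": -0.0018,"twist": 0},
  {"x": -0.012,"y": 0,"z": -0.002,"twist": 0},
  {"x": -0.015,"y": 0,"z": -0.0022,"twist": 0},
  {"x": -0.018,"y": 0,"z": -0.0023,"twist": 0},
  {"x": -0.021,"y": 0,"z": -0.0023,"twist": 0},
  {"x": -0.022,"y": 0,"z": -0.0023,"twist": 0},
])

```text
time: 34.35
tool_pos: [555.0, 24.3, 180.1]
tcp_rot: [3.138, -0.001, 1.522]
contact_force: [-3.3, 3.2, 15.5]
grip_width: 43.5
finger_force: 30.0
```

```bash
python3 st.py | sed -n '1,36p'
```

```text
34.35 [555.   24.3 180.1] [-3.3  3.2 15.5]
10 [242.3 219.3] 20 [237.2 220.2] 27 [233.7 220.5] [247 192] [247.6724078 216.6499797]
190 .........................OO####-#-bb##------------------####
191 ..........................O-#####bb-##----oo---------######-
192 ..........................Oo####-b--###-----------######---o
193 ..........................Oo#b##-bb--###--------######--ooOO
194 ...........................--RB##bb----##----#-####---oOOOOO
195 .............................RR###bb--o-########---oOOOOOOOO
196 .............................RRRbBRR--O-######--ooOOOOOOOOOO
197 ..........................---RRRRRRRboOo-#----oOOOOOOOOOOOOO
198 .......................o--o--RRRRRRRbOOOO-oooOOOOOOOOOOOOOOO
199 ....................o--o-----RRRRRRRooOOOOOOOOOOOOOOOOOOOOOO
200 ..................--o--------BRRRRRRooOOOOOOoOOOOOOOOOOOOOo.
201 ...............---o----------RRRRRRRooOOOOo--OOOOOOOOOOBBB..
202 ............o--o-----------o--RRRRRRboOOOO--oOOOOOOOOoB--...
203 ..........-oo------------------RRRRRooOOOOOOOOOOOOO.........
204 .......o-o---------------------RRRRRoooOOOOOOOOOo--.....
[... 539 characters left out ...]
----------OOOOo-bbbbbb----ooobbbbb---oOOOo------..
214 OOOOOOOOO----------oOOOobbbbbbbbb---oo-bbbbb----OOOO------..
215 OOOOOOOOOo---------oOOO-bbbbbbbbb-o----bbbbbb---oOOO-------.
216 oOOOOOOOOOo--------oOOO-bbbbbbbbbo--oobbbbbbbb--oOOOo-------
217 -oOOOOOOOOO--------OOOo--bbbbbbbbo--oo-bbbbbbbb--OOOo-------
218 #-oOOOOOOOOo-------oOOO---bbbbbbbbo--o-bbbbbbbb-oOOOo-------
219 ##oOOOOOOOOOo------oOOOo---bbbbbbbooOOobbbbbbbbboOOO--------
220 ##-oOOOOOOOOO------oOOOo---bbbbbbbbooo-bbbbbbbbbOOOO--------
221 ###-OOOOOOOOOo------OOOOo---bbbbbbbb-bbbbbbbbbboOOOo--------
222 ####oOOOOOOOOOo-----oOOOOo---bbbbbbbbbbbbbbbb--OOOO---------
223 ####-oOoOOOOOOO------OOOOOo--bbbbbbbbbbbbb-#--OOOOo---------
```

The key is now near upright over the slot. I push it down and watch the force.

Call:
play_rows([
  {"x": 0.001,"y": 0,"z": 0.001,"twist": 0},
  {"x": 0.001,"y": 0,"z": 0.002,"twist": 0},
  {"x": 0.001,"y": 0,"z": 0.003,"twist": 0},
  {"x": 0.001,"y": 0,"z": 0.004,"twist": 0},
  {"x": 0.001,"y": 0,"z": 0.005,"twist": 0},
  {"x": 0.001,"y": 0,"z": 0.006,"twist": 0},
  {"x": 0.001,"y": 0,"z": 0.007,"twist": 0},
  {"x": 0.001,"y": 0,"z": 0.007,"twist": 0},
])

```text
time: 35.25
tool_pos: [554.1, 24.9, 170.3]
tcp_rot: [-3.141, -0.0, 1.522]
contact_force: [1.3, 2.0, -1.0]
grip_width: 43.6
finger_force: 30.0
```

Call:
play_rows([
  {"x": 0,"y": 0,"z": 0.003,"twist": 0},
  {"x": 0,"y": 0,"z": 0.006,"twist": 0},
  {"x": 0,"y": 0,"z": 0.009,"twist": 0},
  {"x": 0,"y": 0,"z": 0.012,"twist": 0},
  {"x": 0,"y": 0,"z": 0.015,"twist": 0},
  {"x": 0,"y": 0,"z": 0.018,"twist": 0},
  {"x": 0,"y": 0,"z": 0.021,"twist": 0},
  {"x": 0,"y": 0,"z": 0.022,"twist": 0},
])

```text
time: 36.05
tool_pos: [554.0, 24.8, 148.2]
tcp_rot: [-3.141, 0.0, 1.522]
contact_force: [-0.2, 2.5, 1.2]
grip_width: 43.8
finger_force: 30.0
```

Call:
play_rows([
  {"x": 0,"y": 0,"z": 0.0015,"twist": 0},
  {"x": 0,"y": 0,"z": 0.003,"twist": 0},
  {"x": 0,"y": 0,"z": 0.0045,"twist": 0},
  {"x": 0,"y": 0,"z": 0.006,"twist": 0},
  {"x": 0,"y": 0,"z": 0.0075,"twist": 0},
  {"x": 0,"y": 0,"z": 0.009,"twist": 0},
  {"x": 0,"y": 0,"z": 0.0095,"twist": 0},
  {"x": 0,"y": 0,"z": 0.0095,"twist": 0},
])

```text
time: 36.85
tool_pos: [554.2, 24.7, 139.5]
tcp_rot: [3.141, 0.0, 1.522]
contact_force: [-1.1, 3.6, 3.6]
grip_width: 43.9
finger_force: 30.0
```

Call:
play_rows([
  {"x": 0,"y": 0,"z": 0.001,"twist": 0},
  {"x": 0,"y": 0,"z": 0.002,"twist": 0},
  {"x": 0,"y": 0,"z": 0.003,"twist": 0},
  {"x": 0,"y": 0,"z": 0.0035,"twist": 0},
  {"x": 0,"y": 0,"z": 0.0035,"twist": 0},
  {"x": 0,"y": 0,"z": 0.0035,"twist": 0},
  {"x": 0,"y": 0,"z": 0.0035,"twist": 0},
  {"x": 0,"y": 0,"z": 0.0035,"twist": 0},
])

```text
time: 37.65
tool_pos: [554.0, 24.8, 139.0]
tcp_rot: [3.14, 0.001, 1.523]
contact_force: [-9.4, 3.3, 27.6]
grip_width: 43.4
finger_force: 30.0
```

It bottoms out at TCP 139 with 27 N, so the key is home. I let go.

Call:
play_rows([
  {"x": 0,"y": 0,"z": -0.003,"twist": 0},
  {"x": 0,"y": 0,"z": -0.003,"twist": 0},
  {"x": 0,"y": 0,"z": -0.003,"twist": 0},
  {"x": 0,"y": 0,"z": -0.003,"twist": 0},
  {"x": 0,"y": 0,"z": -0.003,"twist": 0},
  {"x": 0,"y": 0,"z": -0.003,"twist": 0},
  {"x": 0,"y": 0,"z": -0.003,"twist": 0},
  {"x": 0,"y": 0,"z": -0.003,"twist": 0},
], jaw=0)

```text
time: 38.45
tool_pos: [554.2, 24.8, 138.6]
tcp_rot: [-3.142, 0.0, 1.522]
contact_force: [0.3, -0.8, -0.2]
grip_width: 91.4
finger_force: 0.0
```

```bash
python3 st.py | sed -n '1,36p'
```

```text
38.45 [554.2  24.8 138.6] [ 0.3 -0.8 -0.2]
10 [242.4 229.7] 20 [237.4 230.7] 27 [234.1 231. ] [247 204] [247.6724078 216.6499797]
202 ............o--o-------------RRb-###------------------------
203 .........oo------------------bRb#####--------------------###
204 .......----------------------bRb#####------------------#####
205 ....o--o---------------------bRb#######----------O--#####---
206 .o-oo--o-------------------o-bRb#######-----------#####--ooO
207 o-oOo---------------------oOObRb########-----#-#####---oOOOO
208 OOOOO-------o--o-o-------OOOObRR######-#####-#####--ooOOOOOO
209 OOOOOoo----------------oOOOOobRR######o-#######---oOOOOOOOOO
210 OOOOOOo---------------oOOOoo-bRRR#####Oo-####--ooOOOOOOOOOOO
211 OOOOOOO--------------oOOOo---bRRRR####OO--#--oOOOOOOOOOOOOOO
212 OOOOOOOo------------oOOOO----bRRRRR###OOOOoOOOOOOOOOOOOOOOOO
213 OOOOOOOOo-----------OOOOo-bbbbRRRRRb##OOOOOOOOOOOOOOOOOOOo..
214 OOOOOOOOO----------oOOOobbbbbbBRRRRR##OOOOoo-OOOOOOOOOOo--o.
215 oOOOOOOOOo---------oOOO-bbbbbbbBRRRRR#OOOO--OOOOOOOOoo-----.
216 oOOOOOOOOOo--------oOOOobbbbbbbbRRRRRROOOOooOOOOOOOOo---
[... 539 characters left out ...]
OOOOOOo------oOOOOOoobbbbbb----OOOOOOOo-----------
226 ######-OOOOOOOOOo-------ooOOOOOOob-----oOOOOOOOo------------
227 #######oOOOOOOOOOo-------oooOOOOOOOOOOOOOOOOOo--------------
228 #######-oOOOOOOOOOo--------ooOoOOOOOOOOOOoOo---------------o
229 ########-OOOOOOOOOOo----------oooOOOOoooo----------------ooO
230 #########OOOOOOOOOOO-----------------------------------ooOOO
231 #########OOOOOOOOOOOo--------------------------------ooOOOOO
232 #########oOOOOOoOOOOOo----------------------------oooOOOOOOO
233 #########OOOOOOOOOOOOO---------------------------oOOOOOOOOOO
234 -########oOOOOOOOOOOOOo-----------------------oooOOOOOOOoOOO
235 o########oOOOOOOOOOOOOO----------------------oOOOOOOOOOOOOo-
```

Home and released: no blade is visible above the brass. I take the bow again and turn it.

Call:
play_rows([
  {"x": 0,"y": 0,"z": 0,"twist": 0},
  {"x": 0,"y": 0,"z": 0,"twist": 0},
  {"x": 0,"y": 0,"z": 0,"twist": 0},
  {"x": 0,"y": 0,"z": 0,"twist": 0},
  {"x": 0,"y": 0,"z": 0,"twist": 0},
  {"x": 0,"y": 0,"z": 0,"twist": 0},
  {"x": 0,"y": 0,"z": 0,"twist": 0},
  {"x": 0,"y": 0,"z": 0,"twist": 0},
], jaw=1)

```text
time: 39.35
tool_pos: [554.2, 24.8, 138.6]
tcp_rot: [-3.142, 0.0, 1.522]
contact_force: [-0.7, 0.2, 0.2]
grip_width: 43.9
finger_force: 30.0
```

Call:
play_rows([
  {"x": 0,"y": 0,"z": 0,"twist": 5},
  {"x": 0,"y": 0,"z": 0,"twist": 11},
  {"x": 0,"y": 0,"z": 0,"twist": 17},
  {"x": 0,"y": 0,"z": 0,"twist": 23},
  {"x": 0,"y": 0,"z": 0,"twist": 29},
  {"x": 0,"y": 0,"z": 0,"twist": 35},
  {"x": 0,"y": 0,"z": 0,"twist": 41},
  {"x": 0,"y": 0,"z": 0,"twist": 46},
])

```text
time: 40.15
tool_pos: [553.7, 25.2, 138.6]
tcp_rot: [-3.141, 0.0, 0.716]
contact_force: [-1.8, 1.0, 1.7]
grip_width: 43.6
finger_force: 30.0
```

Call:
play_rows([
  {"x": 0,"y": 0,"z": 0,"twist": 6},
  {"x": 0,"y": 0,"z": 0,"twist": 12},
  {"x": 0,"y": 0,"z": 0,"twist": 18},
  {"x": 0,"y": 0,"z": 0,"twist": 24},
  {"x": 0,"y": 0,"z": 0,"twist": 30},
  {"x": 0,"y": 0,"z": 0,"twist": 36},
  {"x": 0,"y": 0,"z": 0,"twist": 39},
  {"x": 0,"y": 0,"z": 0,"twist": 40},
])

```text
time: 40.95
tool_pos: [553.3, 25.3, 138.6]
tcp_rot: [-3.141, 0.002, 0.02]
contact_force: [-3.7, 3.0, 3.2]
grip_width: 44.0
finger_force: 30.0
```

```bash
python3 - <<'E'
from h import *
o=bot.get_obs(); print(o['time'],o['tool_pos'],o['tcp_rot'],o['moment'],o['contact_force'],o['joint_positions'].round(2))
E
```

```text
40.95 [553.28249237  25.32759694 138.61276292] [-3.14081690e+00  2.01463336e-03  2.04325863e-02] [0.51163074 0.73373203 0.04820278] [-3.7060091   2.99391486  3.20164502] [-0.09  0.51  1.6   0.    1.04  1.46]
```

Call:
play_rows([
  {"x": 0,"y": 0,"z": 0,"twist": 2},
  {"x": 0,"y": 0,"z": 0,"twist": 4},
  {"x": 0,"y": 0,"z": 0,"twist": 5},
  {"x": 0,"y": 0,"z": 0,"twist": 5},
  {"x": 0,"y": 0,"z": 0,"twist": 5},
  {"x": 0,"y": 0,"z": 0,"twist": 4},
  {"x": 0,"y": 0,"z": 0,"twist": 4},
  {"x": 0,"y": 0,"z": 0,"twist": 4},
])

```text
time: 41.75
tool_pos: [553.3, 25.4, 138.6]
tcp_rot: [-3.141, 0.002, -0.047]
contact_force: [-3.8, 2.3, 2.7]
grip_width: 43.5
finger_force: 30.0
```

```bash
python3 - <<'E'
from h import *
o=bot.get_obs(); print(o['time'],o['tool_pos'],o['tcp_rot'],o['moment'],o['contact_force'],o['grip_width'])
E
```

```text
41.75 [553.29003724  25.41055937 138.62045291] [-3.14101292e+00  2.04449067e-03 -4.65212115e-02] [0.63902445 0.85419438 0.41192222] [-3.83535732  2.33877701  2.73680654] 43.535746891459794
```

The moment is 0.41 N m, so the lock is at its stop. I release, rise, and go to the lid bar.

Call:
play_rows([
  {"x": 0,"y": 0,"z": 0,"twist": -2},
  {"x": 0,"y": 0,"z": 0,"twist": -2},
  {"x": 0,"y": 0,"z": 0,"twist": -2},
  {"x": 0,"y": 0,"z": 0,"twist": -2},
  {"x": 0,"y": 0,"z": 0,"twist": -2},
  {"x": 0,"y": 0,"z": 0,"twist": -2},
  {"x": 0,"y": 0,"z": -0.015,"twist": -2},
  {"x": 0,"y": 0,"z": -0.05,"twist": -2},
], jaw=0.2)

```text
time: 42.55
tool_pos: [552.4, 24.9, 186.5]
tcp_rot: [-3.141, 0.007, -0.014]
contact_force: [0.8, -1.4, -0.5]
grip_width: 73.5
finger_force: 0.0
```

```bash
python3 go.py 551 -70 205 -0.047
```

```text
t 42.55 pos [552.4  24.9 186.5] rot [-3.141  0.007 -0.014] F [ 0.8 -1.4 -0.5] w 73.5 q [-0.09  0.46  1.54 -0.    1.16  1.49]
shift [-0.0003  0.0949 -0.0186] twist 1.9
```

Call:
play_rows([
  {"x": 0,"y": 0,"z": -0.015,"twist": 1},
  {"x": 0,"y": 0.01,"z": -0.018,"twist": 2},
  {"x": 0,"y": 0.035,"z": -0.018,"twist": 2},
  {"x": 0,"y": 0.06,"z": -0.018,"twist": 2},
  {"x": 0,"y": 0.085,"z": -0.018,"twist": 2},
  {"x": 0,"y": 0.095,"z": -0.018,"twist": 2},
  {"x": 0,"y": 0.095,"z": 0,"twist": 2},
  {"x": 0,"y": 0.095,"z": 0.02,"twist": 2},
], jaw=0.5)

```text
time: 43.35
tool_pos: [552.9, -70.8, 168.1]
tcp_rot: [3.142, -0.001, -0.05]
contact_force: [0.1, -0.3, -0.6]
grip_width: 46.2
finger_force: 0.0
```

```bash
python3 - <<'E'
from h import *
import asc
o=bot.get_obs(); print(o['time'],o['tool_pos'],o['grip_width'],o['tcp_rot'])
c=fix(bot.capture('scene')); print('bar',proj(c,[551,-70,124]),proj(c,[551,-70,115]),'lock top',proj(c,[555,25,157])); asc.asc('scene',190,195,80,45)
E
```

```text
43.35 [552.91065759 -70.76645768 168.06235677] 46.15206272121573 [ 3.14153131e+00 -7.87316232e-04 -4.98910205e-02]
bar [213.12753445 220.86656354] [213.37098702 223.37660074] lock top [247.51749534 197.79298191]
195 ###############-####-b-bO....OOO-#-b----#########....o--o-oOOoOOO......RRRRRRRRR
196 #################---bbO......OOO----b############..------bBB-oOOOO....-RRRRbbRRR
197 #############----bbO..........o-----b-###########------BRRRRRRbOOOO....RRR###RRR
198 ###########--bbb............----------#########------RRRRRRRRRRbOOOO...RRRRRRRRR
199 ########--bbbbo...........--------oob-#######-------RRRRRRRRRRRRB-OOO..RRRRRRRRR
200 #####--bbbbbb-.........---------oOOO-#####---------RRRRRRRRRRRRRRb-OO..RRRRRRRRR
201 ##---bbbbbb###......---------###OOOOo-------------RRRRRRRRRRRRRRRR---O..bRRRRRRB
202 #-bbbbb--######...-------o...###-OOOOooo---------bRRRRRRRRRRRRRRRRB---O..-bBB--.
203 #bbbb-########----------.....####oOOOOOO---------RRRRRRRRR###bRRRRB-----........
204 #---############-----........-###oOOOOOO---------RRRRRRRR####bRRRRB------.......
205 ################--........o---###o
[... 2243 characters left out ...]
--------ooOOO
232 OOOOOOOOOOOOOOOOOOOOO-#########OOOOOOOOOOOOo----------------------------oooOOOOO
233 OOOOOOOOOOOOOOOOOOOOOo#########oOOOOOOOOOOOO---------------------------oOOOOOOOO
234 OOOOOOOOOOOOOOOOOOOOOO-########oOOOOOOOOOOOOo-----------------------oooOOOOOOOoO
235 OOOOOOOOOOOOOOOOOOOOOO--#######-OOOOOOOOOOOOOo---------------------oOOOOOOOOOOOO
236 OOOOOOOOOOOOOOOOOOOOOOOo#######-OOOOOOOOOOOOOO------------------oooOOOOOOoOOOO--
237 OOOOOOOOOOOOOOOOOOOOOOOO-######-oOOOOOOOOOOOOOo---------------ooOOOOOOOoOOOO----
238 OOOOOOOOOOOOOOOOOOOOOOOOo######oOOOOOOOOOOOOOOOo------------ooOOOOOOoOOOOo------
239 OOOOOOOOOOOOOOOOOOOOOOOOO--##--OOOOOOOOOOOOOOOOO----------ooOOOOOOoOOOOo--------
x0 190
```

The key stands home, its bow facing the camera at (247, 207). The bar is centred at about (213, 226), as predicted. I descend and grip the bar.

Call:
play_rows([
  {"x": 0,"y": 0,"z": 0.012,"twist": 0},
  {"x": 0,"y": 0,"z": 0.024,"twist": 0},
  {"x": 0,"y": 0,"z": 0.034,"twist": 0},
  {"x": 0,"y": 0,"z": 0.04,"twist": 0},
  {"x": 0,"y": 0,"z": 0.041,"twist": 0},
  {"x": 0,"y": 0,"z": 0.041,"twist": 0},
  {"x": 0,"y": 0,"z": 0.041,"twist": 0},
  {"x": 0,"y": 0,"z": 0.041,"twist": 0},
])

```text
time: 44.25
tool_pos: [553.2, -70.3, 128.2]
tcp_rot: [3.141, -0.001, -0.049]
contact_force: [-0.6, -0.3, 0.8]
grip_width: 45.7
finger_force: 0.0
```

Call:
play_rows([
  {"x": 0,"y": 0,"z": 0,"twist": 0},
  {"x": 0,"y": 0,"z": 0,"twist": 0},
  {"x": 0,"y": 0,"z": 0,"twist": 0},
  {"x": 0,"y": 0,"z": 0,"twist": 0},
  {"x": 0,"y": 0,"z": 0,"twist": 0},
  {"x": 0,"y": 0,"z": 0,"twist": 0},
  {"x": 0,"y": 0,"z": 0,"twist": 0},
  {"x": 0,"y": 0,"z": 0,"twist": 0},
], jaw=1)

```text
time: 45.05
tool_pos: [552.9, -71.3, 127.7]
tcp_rot: [3.14, -0.0, -0.049]
contact_force: [-1.2, -5.6, 0.1]
grip_width: 15.8
finger_force: 30.0
```

Call:
play_rows([
  {"x": 0,"y": 0.008,"z": 0,"twist": 0},
  {"x": 0,"y": 0.022,"z": 0,"twist": 0},
  {"x": 0,"y": 0.038,"z": 0,"twist": 0},
  {"x": 0,"y": 0.055,"z": 0,"twist": 0},
  {"x": 0,"y": 0.072,"z": 0,"twist": 0},
  {"x": 0,"y": 0.088,"z": 0,"twist": 0},
  {"x": 0,"y": 0.1,"z": 0,"twist": 0},
  {"x": 0,"y": 0.11,"z": 0,"twist": 0},
])

```text
time: 45.85
tool_pos: [546.8, -181.4, 127.7]
tcp_rot: [-3.141, 0.001, -0.049]
contact_force: [-4.7, 2.1, 4.0]
grip_width: 15.7
finger_force: 30.0
```

Call:
play_rows([
  {"x": 0,"y": 0.003,"z": 0,"twist": 0},
  {"x": 0,"y": 0.006,"z": 0,"twist": 0},
  {"x": 0,"y": 0.009,"z": 0,"twist": 0},
  {"x": 0,"y": 0.011,"z": 0,"twist": 0},
  {"x": 0,"y": 0.012,"z": 0,"twist": 0},
  {"x": 0,"y": 0.012,"z": 0,"twist": 0},
  {"x": 0,"y": 0.011,"z": 0,"twist": 0},
  {"x": 0,"y": 0.01,"z": 0,"twist": 0},
])

```text
time: 46.65
tool_pos: [546.4, -190.9, 127.7]
tcp_rot: [3.141, 0.001, -0.048]
contact_force: [-6.6, -1.1, 3.3]
grip_width: 15.8
finger_force: 30.0
```

Call:
play_rows([
  {"x": 0,"y": 0,"z": 0,"twist": 0},
  {"x": 0,"y": 0,"z": 0,"twist": 0},
  {"x": 0,"y": 0,"z": 0,"twist": 0},
  {"x": 0,"y": 0,"z": 0,"twist": 0},
  {"x": 0,"y": 0,"z": 0,"twist": 0},
  {"x": 0,"y": 0,"z": -0.02,"twist": 0},
  {"x": 0,"y": 0,"z": -0.06,"twist": 0},
  {"x": 0,"y": 0,"z": -0.09,"twist": 0},
], jaw=0.5)

```text
time: 47.45
tool_pos: [547.3, -190.2, 219.4]
tcp_rot: [3.141, -0.001, -0.048]
contact_force: [-0.0, -0.7, -0.5]
grip_width: 45.8
finger_force: 0.0
```

```bash
python3 - <<'E'
from h import *
o=bot.get_obs(); print(o['time'],o['tool_pos'],o['grip_width'])
c=fix(bot.capture('top'))
for k in('black','red','brass'):
    for a,b,ce,_ in comps(c,k):
        if 200<ce[0]<440 and ce[1]<260: print(k,a,b,ce.round(1),at(c,*ce,118).round(0))
E
python3 asc.py top 285 155 30 34
```

```text
47.45 [ 547.31682737 -190.17192654  219.36806584] 45.817319613475
black 69 [406 139   7  20] [408.2 149.5] [ 599. -253.  118.]
red 1477 [378  43  45  43] [399.9  63.8] [ 830. -249.  118.]
red 39 [387 100  10   5] [391.7 102.1] [ 725. -220.  118.]
red 134 [292 165  18   9] [300.2 168.9] [556.  24. 118.]
red 172 [240 211  17  17] [248.5 219. ] [433. 158. 118.]
brass 889 [335 152  25  38] [347.4 170.9] [548. -95. 118.]
brass 183 [290 162  19  20] [298.3 173.7] [544.  29. 118.]
155 ooooooooooOOOOOOOOoooooooooooo
156 oooooooOOOOOOOOOOOOOOooooooooo
157 oooooOOOOOOOOOOOOOOOOOOooooooo
158 ooooOOOOOOOOOOOOOOOOOOOOOooooo
159 ooOOOOOOOOOOOOOOOOOOOOOOOOoooo
160 oOOOOOOOOOooooooooOOOOOOOOOooo
161 OOOOOOOO--##-------oOOOOOOOOoo
162 OOOOOOo-####-bbbbbbbbbOOOOOOOo
163 OOOOOo-bbbbbbbbbbbbbbboOOOOOOo
164 OOOOObbbbBBBBBBBBBBBBBb-OOOOOO
165 OOOObbbBBBRRRRRRRRRRRRRRoOOOOO
166 OOOObbBBRRRRRRRRRRRRRRRRBOOOOO
167 OOOObbBRRRRRRRRRRRRRRRRRRoOOOO
168 OOOobbBRRRRRRRRRRRRRRRRRRoOOOO
169 OOoobbBRRRRRRRRRRRRRRRRRRoOOOO
170 OOOoobBRRRRRRRRRRRRRRRRRRoOOOO
171 OOooobBRRRRRRRRRRRRRRRRRBoOOOO
172 OOOoobBRRRRRRRRRRRRRRRRR-oOOOO
173 OOOo-bBRRRRRRRRRRRRRRRRbooOOOO
174 OOOo-bBBBBBBBBBBBBBBBBBbooOOOO
175 OOOo-bbbbbbbbbbbbbbbbbbbooOOOO
176 OOOo-bbbbbbbbbbbbbbbbbbbOOOOOO
177 OOOo-bbbbbbbbbbbbbbbbbbbbOOOOO
178 OOOO-bbbbbbbbbbbbbbbbbbbbOOOOO
179 OOOO--bbbbbbbbbbbbbbbbbbOOOOOO
180 OOOOO-bbbbbbbbbbbbbbbbboOOOOOo
181 OOOOOObbbbbbbbbbbb###-oOOOOOOo
182 OOOOOOOObb----######-oOOOOOOOo
183 oOOOOOOOOoo--------oOOOOOOOOoo
184 ooOOOOOOOOOOOOOOOOOOOOOOOOOooo
185 oooOOOOOOOOOOOOOOOOOOOOOOOoooo
186 ooooOOOOOOOOOOOOOOOOOOOooooooo
187 ooooooOOOOOOOOOOOOOOOoOooooooO
188 oooooOooOOOOOOOOOOOOoooooooooo
x0 285
```

The key stands turned and home, the lid has travelled about 120 mm (snack contents now visible), and the robot is clear. I hand it in.

```bash
python3 -c "
from plant import bot
print(bot.close_job())"
```

```text
the job is handed in; nothing more can be done
None
```

I handed the job in at about 47.5 s, and the hand-in gave no verdict: by my own checks the key is fully home in the lock and let go, the lock is turned to its stop (about 1.4 rad), the lid is open about 120 mm, and the dispenser, mug and bowl were not knowingly touched.

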